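# Clear the honing board and stack the spindle

## Task

Get the carver's honing spindle ready: with the brush, first sweep every wood offcut from the board into its catch tray without touching the offcuts with the gripper, and stand the brush back on the middle of its cork mat. Then stack the spindle from the bottom up: steel spacer first, then each wooden wheel that is there from widest to narrowest, hubs up, and last the top-hat nut with its flange down, each lying flat on the one below. Leave the ink jar and the carving where they are.

Things in the scene. Friction and masses are not known exactly. Their poses are not given: they have to be found in the camera images.
- station: fixed honing station: wooden board 230 x 220 mm (its x, y), top 20 mm above the table, spanning station y -115 to +105 mm, with fences 7 mm wide, 12 mm high along both x sides (216 mm clear between). At the open -y edge it drops into a dark steel catch tray (y -115 to -245 mm, 220 mm wide inside, floor 3 mm, rim 30 mm above the table). Origin on the table, z up
- spindle_foot (a point): foot of the upright steel spindle near the board's +y end: on its axis, at the height of the board's top (station x 0, y +60, z 20 mm), axes as the station's. The spindle is 20 mm in diameter and rises 92 mm above the board's top, the last 6 mm tapering to 10 mm.
- tray_floor (a point): centre of the catch tray's floor; axes as the station's
- brush: stiff bench brush standing on its bristles on the cork mat: bristle block 120 mm long (its x) x 36 mm, 30 mm tall, wooden back 124 x 36 x 14 mm above it, and on top an upright wooden grip ridge 80 mm long (x), 24 mm thick (y), 30 mm tall; 74 mm tall in all. Bristles are rigid. Origin: centre of the bristles' underside, z up.
- brush_mat: flat cork mat 200 x 130 x 3 mm fixed to the table right of the station, the brush's place; long side along its x; origin: centre of its underside
- spacer: plain steel ring, 50 mm across, 20 mm tall, bore 25 mm, lying flat left of the station. Origin: centre of its underside, z up
- wheel_large: widest turned wooden honing wheel: a disc 104 mm across and 9 mm thick with a round hub 42 mm across and 9 mm tall on its top (18 mm in all), through-bore 25 mm. Lies flat on the table, hub up, left of the station. Origin: centre of its underside; z up through the hub. May be absent; two or three of the three wheels are present.
- wheel_medium: middle turned wooden honing wheel: a disc 84 mm across and 9 mm thick with a round hub 42 mm across and 9 mm tall on its top (18 mm in all), through-bore 25 mm. Lies flat on the table, hub up, left of the station. Origin: centre of its underside; z up through the hub. May be absent; two or three of the three wheels are present.
- wheel_small: narrowest turned wooden honing wheel: a disc 64 mm across and 9 mm thick with a round hub 42 mm across and 9 mm tall on its top (18 mm in all), through-bore 25 mm. Lies flat on the table, hub up, left of the station. Origin: centre of its underside; z up through the hub. May be absent; two or three of the three wheels are present.
- nut: steel top-hat nut with a plain 25 mm through-bore (it slides on, no turning): flange 60 mm across and 8 mm thick below, round grip 40 mm across and 26 mm tall above (34 mm in all). Lies flange down left of the station. Origin: centre of its underside, z up
- ink: bystander: glass ink jar with black cap, 64 mm across, 85 mm tall, beyond the tray; origin centre of its underside
- carving: bystander: dark carved wooden stick about 270 mm long lying beyond the station; origin centre of its underside
- vise: bystander: small red bench vise, fixed, about 125 mm tall, far left; origin centre of its underside
- scrap1: stepped chunk of pale wood offcut, 46 x 26 x 24 mm (half its length is only 14 mm tall), 30 g, lying on the station's board between spindle and tray. Origin: centre of its underside as first laid. May be absent; two to four offcuts are present.
- scrap2: stepped chunk of pale wood offcut, 42 x 28 x 24 mm (half its length is only 14 mm tall), 30 g, lying on the station's board between spindle and tray. Origin: centre of its underside as first laid. May be absent; two to four offcuts are present.
- scrap3: stepped chunk of pale wood offcut, 48 x 24 x 24 mm (half its length is only 14 mm tall), 30 g, lying on the station's board between spindle and tray. Origin: centre of its underside as first laid. May be absent; two to four offcuts are present.
- scrap4: stepped chunk of pale wood offcut, 44 x 26 x 24 mm (half its length is only 14 mm tall), 30 g, lying on the station's board between spindle and tray. Origin: centre of its underside as first laid. May be absent; two to four offcuts are present.

How it is judged:
By the outcome, as a careful person would: the job done as asked, in the order asked, and still so for the second after the job is handed in, with the robot touching nothing.
Of scrap1, scrap2, scrap3, scrap4 only 2 to 4 are there at a start; the rules pass over those that are not, and their reading is None.
Of wheel_large, wheel_medium, wheel_small only 2 to 3 are there at a start; the rules pass over those that are not, and their reading is None.
At some moment in a run one of brush, nut, wheel_small may be knocked a few centimetres aside while the robot is not near it.
It also fails if it takes over 210 s, if anything falls off the work surface, if the arm or the gripper's body presses on something with over 40 N, if the wrist force passes 120 N, or if a joint passes its speed limit or range.

## Robot

A 7-joint arm with a two-finger parallel gripper is mounted at the origin on the work surface. World frame = base frame: x ahead of the robot, y to its left, z up, the work surface at z = 0. Lengths are in m, angles in rad, forces in N, time in s.
With the tool pointing down it reaches from about 0.35 to 0.9 m from the base axis. Payload 8.1 kg.
Tool frame: the origin (TCP) lies at the very end of the fingers, on their centre line; the grasp point (between the pads) lies 19 mm behind it (arm.tcp_to_grasp is the distance from the TCP to the grasp point, in m); z points along the fingers, y is the line along which they close (so a half turn about z gives the same grasp; the last joint's range is limited). The gripper opens to 92 mm and grips with 3 to 60 N. Pads are 19 mm wide; open, the fingers measure 130 mm over their backs; the gripper's body (75 mm by 190 mm) begins 47 mm behind the grasp point.
Start: joints at [-1.261, 0.434, 0.025, 1.573, -0.012, 1.134, -0.075], TCP at [0.251, 0.573, 0.227] pointing down, gripper open.
Joint ranges: [-2.62, 2.62], [-0.44, 2.09], [-1.27, 1.32], [0.08, 2.57], [-1.32, 4.46], [0.12, 2], [-2.74, 2.74]. Speed limits (rad/s): [2.22, 2.22, 3.01, 3.01, 3.14, 3.14, 3.14].

## Interface

Orientations are given as a rotation vector (axis times angle).
In Python, from cell import arm gives the robot as it stands.
- The arm moves only by the shell command python3 nudge.py [FORCE], which reads ROWS from standard input. ROWS is a JSON object with one list for each field, all of the same length, 1 to 10, a row being the entries at one place: dx, dy, dz (the shift in mm), spin (a turn about the tool's z in units of 0.2 rad), jaw (the opening from 0.0 (shut) to 1.0 (fully open)); each row shifts and turns the commanded pose from where the row before left it, along the tool's axes as they then stand; what a row does not reach is not made up. A row lasts 1/10 s, in which the tool goes at most 0.05 m and 0.15 rad, less where a joint would pass 70% of its speed; a pose out of reach is approached as far as the arm can. The fingers move at their own pace and stop on an object; FORCE is the grip in N (left out, the last holds). Time passes only in rows, so rows that do not move let the fingers close. It prints the time, the measured TCP pose, the force, the opening and the grip force at its end. Input that does not fit is refused with a message, and nothing moves.
- arm.observe(): the state, without advancing time (a new reading comes with each control period).
- arm.get_image(name): name is "scene" or "top" or "wrist"; returns a dict with "image" (480x640x3 uint8, blue, green, red), "fx", "fy", "cx", "cy" (pixels), "cam_to_world" (4x4, takes a point from camera to world coordinates); the wrist camera has in their place "mount" (4x4, takes a point from camera to tool coordinates, whose origin is the TCP and whose axes are the flange's). Camera axes: x right, y down, z forward; pixel columns grow to the right and rows downward; lengths in m; the calibration is good to about 2 mm. A picture is of the moment at which its call begins: read the wrist's pose just before it. There is no depth.
- arm.sign_off(): hands the job in; it is judged then, once.
The state is a dict: "clock": time; "joints": joint angles; "dq": joint speeds; "joint_efforts": joint torques, N m; "position": TCP position; "ee_rot": TCP orientation; "force": force on the tool from outside, world axes, zero at the start; "ft_torque": the same for the moment, N m; "width": opening from 0.0 (shut) to 1.0 (fully open); "gripper_force": force on a finger pad.
Only numpy, scipy, OpenCV 4.12 (cv2) and the standard library are available. Lean on these libraries where they do the work, as an engineer would, in place of code of your own. Each camera call takes 0.05 s, during which the arm holds its last target. There are 200 camera calls.

## Working session

There is one attempt and no reset: what is moved stays moved. The work goes in short steps, Python scripts to look and compute and a shell command to move; the robot and the scene stay as the last step left them, time stands still between calls to the robot, and variables do not carry over. Pictures are saved under pics/ and viewed, at most 14 in all, crops included, and the job is handed in when it is done.

```bash
ls; mkdir -p pics; cat > h.py <<'E'
import numpy as np,cv2
from cell import arm
from scipy.spatial.transform import Rotation as R
def cast(im,u,v,z):
    M=np.array(im["cam_to_world"]);d=M[:3,:3]@np.array([(u-im["cx"])/im["fx"],(v-im["cy"])/im["fy"],1.])
    o=M[:3,3];return o+d*(z-o[2])/d[2]
def proj(im,p):
    M=np.linalg.inv(np.array(im["cam_to_world"]));q=M[:3,:3]@np.array(p)+M[:3,3]
    return im["fx"]*q[0]/q[2]+im["cx"],im["fy"]*q[1]/q[2]+im["cy"]
def shot(name,f):
    im=arm.get_image(name);cv2.imwrite("pics/%s.png"%f,im["image"]);return im
def wrist():
    s=arm.observe();im=arm.get_image("wrist");T=np.eye(4);T[:3,:3]=R.from_rotvec(s["ee_rot"]).as_matrix();T[:3,3]=s["position"]
    im["cam_to_world"]=T@np.array(im["mount"]);return im
def delta(target):
    s=arm.observe();r=R.from_rotvec(s["ee_rot"]).as_matrix();return r.T@(np.array(target)-s["position"])
E
python3 - <<'E'
from h import *
for n in("top","scene"):
    im=shot(n,n+"0");print(n,im["fx"],im["fy"],im["cx"],im["cy"],np.round(im["cam_to_world"],3).tolist())
s=arm.observe();print({k:np.round(v,3).tolist() for k,v in s.items()});print(R.from_rotvec(s["ee_rot"]).as_matrix().round(3));print(np.round(arm.get_image("wrist")["mount"],3).tolist())
E
```

```text
cell.py
nudge.py
pics
top 467.5612088383321 467.5612088383321 316.62111934074335 238.57061061795113 [[-0.086, -0.972, 0.22, 0.353], [-0.996, 0.084, -0.019, 0.011], [-0.0, -0.221, -0.975, 1.014], [0.0, 0.0, 0.0, 1.0]]
scene 509.3413549840362 509.3413549840362 322.8565277361035 239.31244429861923 [[-0.405, 0.553, -0.728, 1.512], [0.914, 0.261, -0.31, 0.399], [0.019, -0.791, -0.611, 0.848], [0.0, 0.0, 0.0, 1.0]]
{'clock': 0.1, 'joints': [-1.261, 0.435, 0.025, 1.574, -0.012, 1.134, -0.075], 'dq': [0.001, -0.001, 0.001, -0.004, -0.0, 0.0, -0.001], 'joint_efforts': [0.003, -66.912, 0.988, -31.515, -0.061, 0.037, 0.0], 'position': [0.251, 0.572, 0.226], 'ee_rot': [-0.644, -3.075, 0.002], 'force': [-0.301, -0.274, 0.208], 'ft_torque': [-0.029, -0.012, -0.013], 'gripper_force': 0.0, 'width': 0.999}
[[-0.916  0.401 -0.   ]
 [ 0.401  0.916 -0.001]
 [-0.    -0.001 -1.   ]]
[[0.0, -0.958, -0.288, 0.079], [1.0, -0.0, 0.001, 0.0], [-0.001, -0.288, 0.958, -0.158], [0.0, 0.0, 0.0, 1.0]]
```

View pics/top0.png

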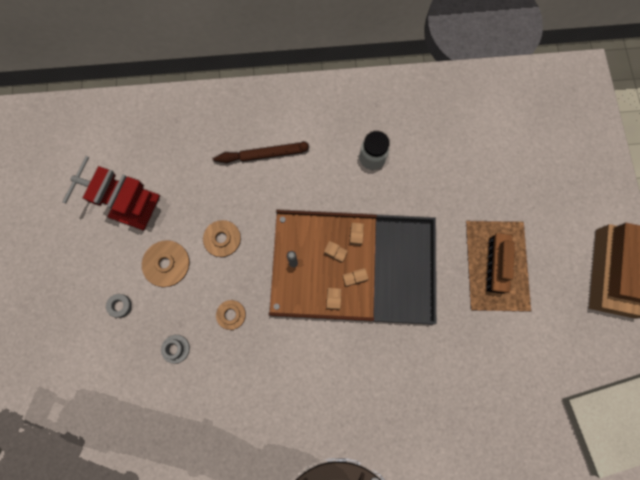

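View pics/scene0.png

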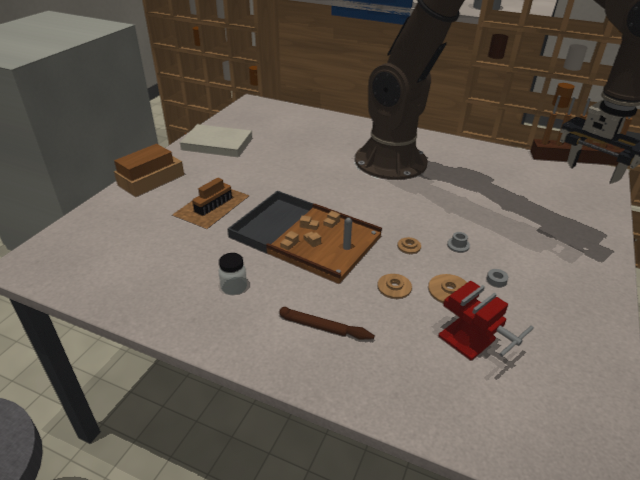

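The top view shows the board with all four offcuts at about (357,233), (336,252), (356,277) and (333,299). The spindle foot is near (293,266) and the brush near (500,264). The spacer (119,306), nut (175,348), large (165,263), medium (221,238) and small (230,315) wheels are all there. The scene view agrees.

```bash
python3 - <<'E'
from h import *
im=arm.get_image("top")
def p(n,u,v,z): print(n,cast(im,u,v,z).round(4))
hsv=cv2.cvtColor(im["image"],cv2.COLOR_BGR2HSV)
for n,(u,v),z in [("large",(165,263),.009),("med",(221,238),.009),("small",(230,315),.009)]:
    m=((hsv[...,1]>95)&(hsv[...,0]<25)).astype(np.uint8)
    c=[k for k in cv2.findContours(m,cv2.RETR_EXTERNAL,cv2.CHAIN_APPROX_NONE)[0] if cv2.pointPolygonTest(k,(u,v),False)>=0]
    for k in c:
        q=np.array([cast(im,*a[0],z)[:2] for a in k]); (cx,cy),r=cv2.minEnclosingCircle((q*1000).astype(np.float32)); print(n,cx,cy,r)
p("spacer",119,306,.01);p("nut",175,348,.017)
for n,u,v in[("c1",277,211),("c2",271,317),("b3",374,320),("b4",376,216)]: p(n,u,v,.032 if n[0]=="c" else .02)
for u,v in[(435,217),(435,323)]:p("tray",u,v,.03)
p("spfoot",293,266,.02);p("sptop",292,255,.112)
m=((hsv[...,1]>60)&(hsv[...,0]<25)).astype(np.uint8);m[:,:455]=0;m[:,545:]=0
m=cv2.morphologyEx(m,cv2.MORPH_CLOSE,np.ones((15,15)))
k=max(cv2.findContours(m,cv2.RETR_EXTERNAL,cv2.CHAIN_APPROX_NONE)[0],key=cv2.contourArea)
q=np.array([cast(im,*a[0],.003)[:2] for a in k]);print("mat",cv2.minAreaRect((q*1000).astype(np.float32)))
p("ridge",506,257,.077)
cv2.imwrite("pics/cr.png",cv2.resize(im["image"][190:340,440:560],None,fx=4,fy=4,interpolation=cv2.INTER_CUBIC))
E
```

```text
large 553.2514038085938 325.43646240234375 50.97566604614258
med 599.1300048828125 201.0555419921875 41.11728286743164
small 430.5032043457031 188.54714965820312 30.576749801635742
spacer [0.4688 0.4243 0.01  ]
nut [0.371  0.3049 0.017 ]
c1 [0.6435 0.073  0.032 ]
c2 [0.4164 0.1007 0.032 ]
b3 [ 0.3925 -0.1131  0.02  ]
b4 [ 0.6169 -0.143   0.02  ]
tray [ 0.601  -0.2694  0.03  ]
tray [ 0.3751 -0.2372  0.03  ]
spfoot [0.5214 0.0477 0.02  ]
sptop [0.5277 0.0446 0.112 ]
mat ((489.0805358886719, -397.79864501953125), (131.59828186035156, 201.02517700195312), 84.18843841552734)
ridge [ 0.493  -0.3882  0.077 ]
```

View pics/cr.png

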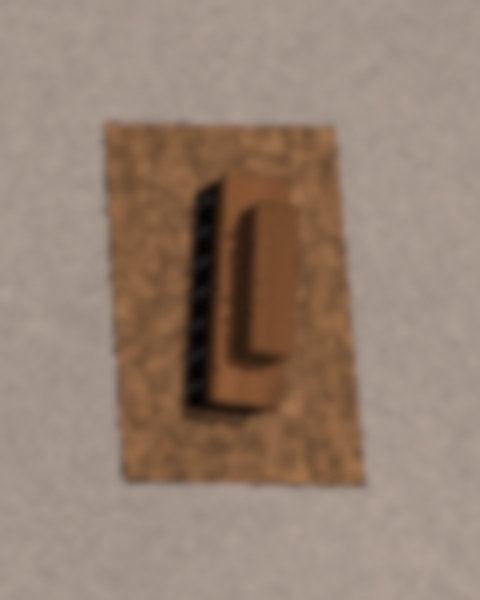

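The crop shows the ridge top with corners at crop (250,203), (297,207), (290,358) and (246,357). The brush lies roughly along the mat, slightly left of its middle.

The manual's scale: shifts go in mm and turns go in units of 0.2 rad. Converting my numbers, -0.039 m is -39, -0.03 m is -30.

```bash
python3 - <<'E'
from h import *
im=arm.get_image("top")
c=[cast(im,440+a/4,190+b/4,.077) for a,b in((250,203),(297,207),(290,358),(246,357))]
print(np.round(c,4),np.mean(c,0));d=c[0]+c[1]-c[2]-c[3];print(np.linalg.norm(d)/2,np.degrees(np.arctan2(d[1],d[0])))
E
echo '{"dx": [-30,-30,-30,-30,-30,-30,-30,-30,-30,-30],"dy": [-39,-39,-39,-39,-39,-39,-39,-39,-39,-39],"dz": [0,0,0,0,0,0,0,0,0,0],"spin": [0,0,0,0,0,0,0,0,0,0],"jaw": [1,1,1,1,1,1,1,1,1,1]}' | python3 nudge.py
echo '{"dx": [-30,-30,-30,-30,-30,-30,-30,-30,-30,-30],"dy": [-39,-39,-39,-39,-39,-39,-39,-39,-39,-39],"dz": [0,0,0,0,0,0,0,0,0,0],"spin": [0,0,0,0,0,0,0,0,0,0],"jaw": [1,1,1,1,1,1,1,1,1,1]}' | python3 nudge.py
echo '{"dx": [0,0,0,0,0,0,0,0,0,0],"dy": [0,0,0,0,0,0,0,0,0,0],"dz": [0,0,0,0,0,0,0,0,0,0],"spin": [0.75,0.75,0.75,0.75,0.75,0.75,0.75,0.75,0.75,0.75],"jaw": [1,1,1,1,1,1,1,1,1,1]}' | python3 nudge.py
echo '{"dx": [0,0,0,0,0,0,0,0,0,0],"dy": [0,0,0,0,0,0,0,0,0,0],"dz": [0,0,0,0,0,0,0,0,0,0],"spin": [0.75,0.75,0.75,0.75,0.75,0.75,0.75,0.75,0.65,0],"jaw": [1,1,1,1,1,1,1,1,1,1]}' | python3 nudge.py
python3 - <<'E'
from h import *
s=arm.observe();r=R.from_rotvec(s["ee_rot"]).as_matrix();print(s["joints"],s["position"],np.degrees(np.arctan2(r[1,1],r[0,1])))
im=wrist();cv2.imwrite("pics/w1.png",im["image"])
E
```

```text
[[ 0.5271 -0.3869  0.077 ]
 [ 0.523  -0.4106  0.077 ]
 [ 0.4463 -0.3932  0.077 ]
 [ 0.4487 -0.3712  0.077 ]] [ 0.48625725 -0.39046589  0.077     ]
0.07931361587423791 -12.091205880315796
clock: 1.25
position: [0.3691, 0.093, 0.227]
ee_rot: [0.643, 3.074, 0.001]
force: [1.4, 0.2, 0.5]
width: 1.001
gripper_force: 0.0
clock: 2.25
position: [0.4878, -0.3844, 0.2265]
ee_rot: [0.643, 3.075, 0.001]
force: [0.3, 0.6, 0.5]
width: 1.002
gripper_force: 0.0
clock: 3.25
position: [0.4875, -0.3824, 0.2266]
ee_rot: [-2.572, -1.803, -0.0]
force: [0.4, -0.4, -0.8]
width: 1.001
gripper_force: 0.0
clock: 4.25
position: [0.4875, -0.3825, 0.2265]
ee_rot: [-3.137, 0.162, 0.001]
force: [0.2, -0.3, 0.9]
width: 0.997
gripper_force: 0.0
[-0.14813365  0.72407567  1.28551934  1.64567911 -0.71411719  1.32676523
 -0.41756388] [ 0.48747449 -0.38250839  0.2264776 ] -95.9024993147435
```

View pics/w1.png

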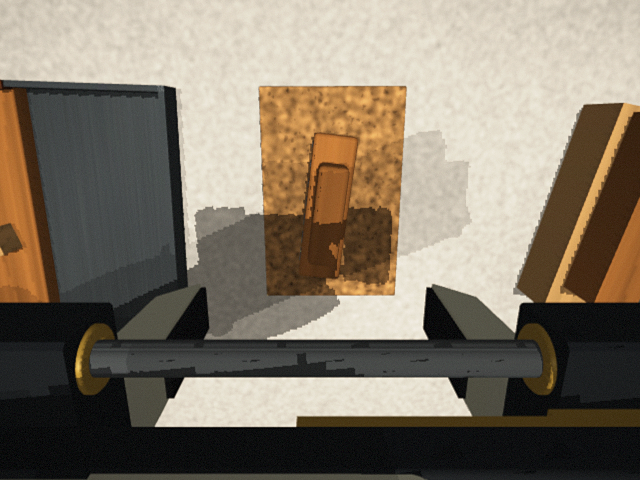

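The wrist view shows the brush on the mat, with its ridge's far end at about (335,166) and tilted about 6° clockwise from the tool's x axis. That matches the top-view estimate.

To row units: 0.107 rad is 0.535.

```bash
echo '{"dx": [0,0],"dy": [0,0],"dz": [0,0],"spin": [0.535,0],"jaw": [1,1]}' | python3 nudge.py
python3 - <<'E'
from h import *
im=wrist();i=im["image"];cv2.imwrite("pics/w2.png",i)
for z in(.077,):
    a=[cast(im,u,v,z) for u,v in proj_pts] if 0 else None
# predicted ridge-end pixels vs image
c=np.array([.4863,-.3905,.077]);t=np.radians(-12.1);x=np.array([np.cos(t),np.sin(t),0]);y=np.array([-x[1],x[0],0])
j=i.copy()
for a in(-.04,.04):
    for b in(-.012,.012): u,v=proj(im,c+a*x+b*y);cv2.circle(j,(int(round(u)),int(round(v))),2,(0,255,0),-1);print(u,v)
cv2.imwrite("pics/w2.png",cv2.resize(j[60:320,200:460],None,fx=2,fy=2))
print(delta([.4863,-.3905,.05]))
E
```

```text
clock: 4.5
position: [0.4874, -0.3826, 0.2267]
ee_rot: [-3.125, 0.324, -0.0]
force: [-0.9, -0.5, 0.3]
width: 1.0
gripper_force: 0.0
341.1050782379247 268.2536723012465
311.095036686215 268.103238688423
343.54838148741965 167.38201431084417
311.2874939345681 167.21609658063323
[0.00049345 0.00795637 0.17666647]
```

View pics/w2.png

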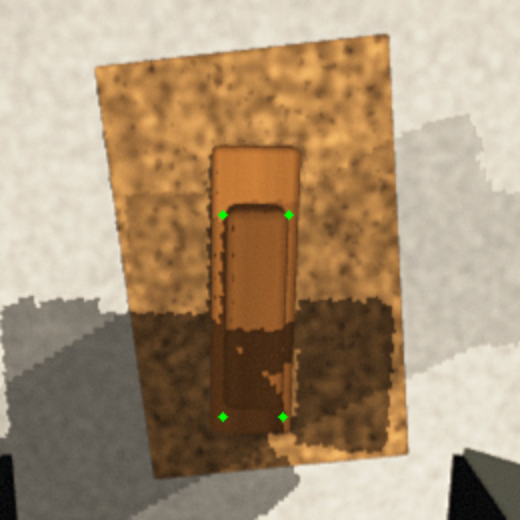

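The predicted ridge corners land within 2–3 px of the image, about 1–2 mm. I'll grasp now.

To row units: 0.003 m is 3, 0.03 m is 30.

```bash
echo '{"dx": [3,0,0,0,0,0,0,0,0,0],"dy": [9,0,0,0,0,0,0,0,0,0],"dz": [30,30,30,30,30,26.5,0,0,0,0],"spin": [0,0,0,0,0,0,0,0,0,0],"jaw": [1,1,1,1,1,1,1,0,0,0]}' | python3 nudge.py 45
echo '{"dx": [0,0,0,0,0,0,0],"dy": [0,0,0,0,0,0,0],"dz": [0,0,-30,-30,-30,-30,0],"spin": [0,0,0,0,0,0,0],"jaw": [0,0,0,0,0,0,0]}' | python3 nudge.py
python3 - <<'E'
from h import *
print(arm.observe()["joints"])
im=wrist();cv2.imwrite("pics/w3.png",im["image"])
S=np.array([.5167,-.0173]);t=np.radians(-7.3);X=np.array([np.cos(t),np.sin(t)]);Y=np.array([-X[1],X[0]])
for a,b in((-.045,.024),(.045,.024)): print(delta([*(S+a*X+b*Y),.2]))
E
```

```text
clock: 5.55
position: [0.4891, -0.3928, 0.0518]
ee_rot: [3.124, -0.325, 0.003]
force: [0.5, 0.5, -0.1]
width: 0.79
gripper_force: 0.0
clock: 6.25
position: [0.4892, -0.3942, 0.1745]
ee_rot: [3.121, -0.326, 0.008]
force: [-0.8, -0.4, 0.1]
width: 0.179
gripper_force: 0.0
[-0.1052357   0.77301523  1.22725514  1.69335329 -0.77076229  1.23897912
 -0.47582521]
[-0.09723883 -0.39368487 -0.02852328]
[-0.00753208 -0.40093821 -0.02822729]
```

The fingers were still closing when the lift began, so nothing was gripped. I'll reopen and look again.

To row units: -0.025 m is -25.

```bash
echo '{"dx": [0,0,0,0,0,0,0,0,0,0],"dy": [0,0,0,0,0,0,0,0,0,0],"dz": [-25,-25,0,0,0,0,0,0,0,0],"spin": [0,0,0,0,0,0,0,0,0,0],"jaw": [1,1,1,1,1,1,1,1,1,1]}' | python3 nudge.py
python3 - <<'E'
from h import *
im=wrist();i=im["image"]
c=np.array([.4863,-.3905,.077]);t=np.radians(-12.1);x=np.array([np.cos(t),np.sin(t),0]);y=np.array([-x[1],x[0],0])
j=i.copy()
for a in(-.04,.04):
    for b in(-.012,.012): u,v=proj(im,c+a*x+b*y);cv2.circle(j,(int(round(u)),int(round(v))),2,(0,255,0),-1)
cv2.imwrite("pics/w4.png",cv2.resize(j[60:320,200:460],None,fx=2,fy=2))
print(delta([.4863,-.3905,.05]))
E
```

```text
clock: 7.3
position: [0.4884, -0.3921, 0.2202]
ee_rot: [-3.125, 0.327, 0.0]
force: [-0.9, -0.3, 0.1]
width: 0.955
gripper_force: 0.0
[-0.00244643 -0.00115836  0.17020818]
```

View pics/w4.png

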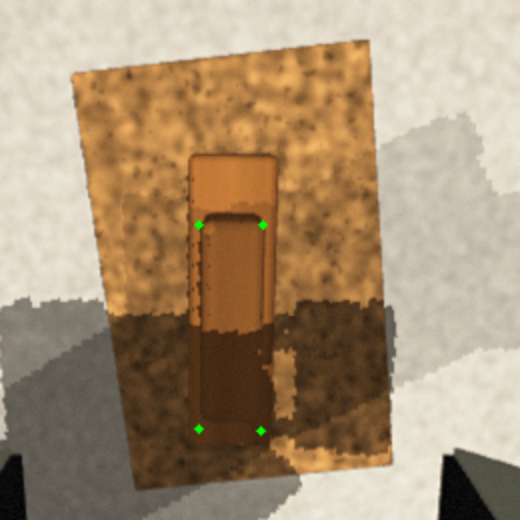

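The brush hasn't moved, and the predicted corners still fit within about 2 px. I'll descend again and wait for the grip force.

To row units: 0.03 m is 30, 0.02 m is 20.

```bash
echo '{"dx": [0,0,0,0,0,0,0,0,0,0],"dy": [0,0,0,0,0,0,0,0,0,0],"dz": [30,30,30,30,30,20,0,0,0,0],"spin": [0,0,0,0,0,0,0,0,0,0],"jaw": [0.6,0.6,0.6,0.6,0.6,0.6,0.6,0,0,0]}' | python3 nudge.py 45
echo '{"dx": [0,0,0,0,0,0,0,0,0],"dy": [0,0,0,0,0,0,0,0,0],"dz": [0,0,0,0,0,0,0,0,0],"spin": [0,0,0,0,0,0,0,0,0],"jaw": [0,0,0,0,0,0,0,0,0]}' | python3 nudge.py
```

```text
clock: 8.35
position: [0.489, -0.3928, 0.0517]
ee_rot: [3.124, -0.326, 0.003]
force: [0.4, 1.1, 0.3]
width: 0.39
gripper_force: 0.0
clock: 9.25
position: [0.4888, -0.3924, 0.051]
ee_rot: [3.124, -0.326, 0.002]
force: [-0.5, 2.1, 6.9]
width: 0.256
gripper_force: 44.9
```

Gripped at 23.6 mm wide with 45 N. I'll lift, then measure the offcuts' extent in the station frame.

```bash
cat >> h.py <<'E'
S=np.array([.518,-.014]);_t=np.radians(-7.0);X=np.array([np.cos(_t),np.sin(_t)]);Y=np.array([-X[1],X[0]])
def st(a,b,z): return np.array([*(S+a*X+b*Y),z])
def tost(p): d=np.array(p[:2])-S;return np.array([d@X,d@Y])*1000
def yaw(): r=R.from_rotvec(arm.observe()["ee_rot"]).as_matrix();return np.degrees(np.arctan2(r[1,0],r[0,0]))
E
echo '{"dx": [0,0,0,0,0,0],"dy": [0,0,0,0,0,0],"dz": [-30,-30,-30,-30,-30,0],"spin": [0,0,0,0,-0.44,0],"jaw": [0,0,0,0,0,0]}' | python3 nudge.py
python3 - <<'E'
from h import *
o=arm.observe();print(o["joints"].__repr__(),o["width"],yaw())
im=cv2.imread("pics/top0.png");h=cv2.cvtColor(im,cv2.COLOR_BGR2HSV);c=arm.get_image("top")
m=((h[...,2]>140)&(h[...,1]>50)&(h[...,0]<25)).astype(np.uint8);m[:,:300]=0;m[:,378:]=0;m[:215]=0;m[318:]=0
for k in cv2.findContours(m,cv2.RETR_EXTERNAL,cv2.CHAIN_APPROX_NONE)[0]:
    if cv2.contourArea(k)<20:continue
    q=np.array([tost(cast(c,*a[0],.036)) for a in k]);print(q.min(0).round(),q.max(0).round())
print(delta(st(-.043,.026,.2)),delta(st(.043,.026,.2)))
E
```

```text
clock: 9.85
position: [0.489, -0.394, 0.2041]
ee_rot: [3.133, -0.185, 0.007]
force: [-0.5, -0.3, -2.9]
width: 0.259
gripper_force: 44.9
array([-0.10328413,  0.71926535,  1.20887708,  1.65751741, -0.70448374,
        1.26385111, -0.44044962]) 0.2588951638025531 -6.766283446941844
[-90. -41.] [-48. -13.]
[-102.  -99.] [-37. -92.]
[ 12. -51.] [50. -4.]
[ 50. -87.] [ 95. -61.]
[-41. -99.] [ 98. -46.]
[-84.   8.] [100.  32.]
[39. 31.] [102.  49.]
[-0.05942461 -0.4057      0.00124654] [ 0.0265749  -0.40553597  0.00148449]
```

The offcuts span station y from -99 to -4 mm, so starting with the brush centred at y=+26 mm is clear of both offcuts and spindle.

```bash
echo '{"dx": [2.7,2.7,2.7,2.7,2.7,2.7,2.7,2.7,2.7,2.7],"dy": [-40.5,-40.5,-40.5,-40.5,-40.5,-40.5,-40.5,-40.5,-40.5,-40.5],"dz": [0,0,0,0,0,0,0,0,0,0],"spin": [0,0,0,0,0,0,0,0,0,0],"jaw": [0,0,0,0,0,0,0,0,0,0]}' | python3 nudge.py
echo '{"dx": [0,0,0,0,0,0],"dy": [0,0,0,0,0,0],"dz": [0,20,20,20,0,0],"spin": [0,0,0,0,0,0],"jaw": [0,0,0,0,0,0]}' | python3 nudge.py
python3 - <<'E'
from h import *
o=arm.observe();print(o["joints"].__repr__(),yaw(),tost(o["position"]))
print(delta(st(.043,.026,.0695)),delta(st(.043,-.115,.0695)))
im=wrist();cv2.imwrite("pics/w5.png",im["image"])
E
```

```text
clock: 10.9
position: [0.5631, 0.0089, 0.1989]
ee_rot: [-3.136, 0.19, 0.003]
force: [1.2, 0.6, -2.2]
width: 0.256
gripper_force: 44.9
clock: 11.5
position: [0.5633, 0.0065, 0.1398]
ee_rot: [3.135, -0.19, -0.002]
force: [0.4, -0.4, -2.2]
width: 0.259
gripper_force: 44.9
array([-0.85488351,  0.70346816,  1.19874366,  1.88739736, -0.74497314,
        1.09280819, -1.04685185]) -6.950563109820112 [42.43616671 25.83049619]
[ 0.00067166 -0.00021269  0.0703109 ] [0.00055    0.14078723 0.07039867]
```

View pics/w5.png

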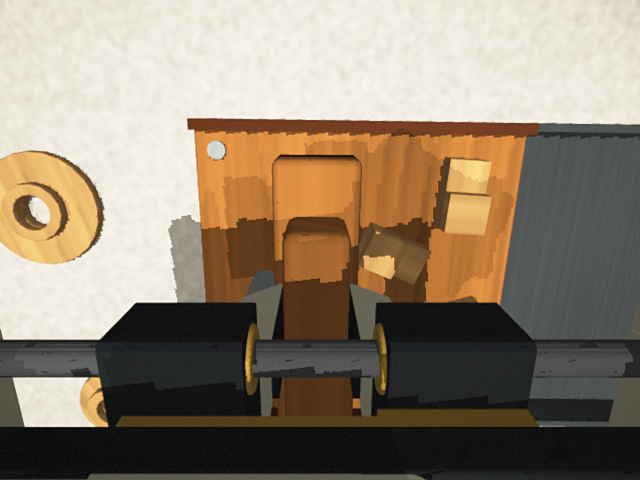

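The brush is aligned with the board and about 5 mm clear of the far fence (row 131), and the offcuts are to its right at (395,250) and (467,195). I'll lower it and sweep.

To row units: 0.02 m is 20, 0.015 m is 15.

```bash
echo '{"dx": [0,0,0,0,0,0,0],"dy": [0,0,0,0,0,0,0],"dz": [20,20,15,10,5,0,0],"spin": [0,0,0,0,0,0,0],"jaw": [0,0,0,0,0,0,0]}' | python3 nudge.py
echo '{"dx": [0,0,0,0,0,0,0,0,0,0],"dy": [12,17,17,17,17,17,17,17,17,0],"dz": [0,0,0,0,0,0,0,0,0,0],"spin": [0,0,0,0,0,0,0,0,0,0],"jaw": [0,0,0,0,0,0,0,0,0,0]}' | python3 nudge.py
echo '{"dx": [0,0,0,-40,-46,0,0,0,0],"dy": [0,0,0,-30,-40,-40,-40,0,0],"dz": [-20,-30,-30,0,0,0,0,0,0],"spin": [0,0,0,0,0,0,0,0,0],"jaw": [0,0,0,0,0,0,0,0,0]}' | python3 nudge.py
python3 - <<'E'
from h import *
o=arm.observe();print(o["joints"].__repr__(),yaw(),tost(o["position"]))
print(delta(st(-.043,.026,.0695)))
im=wrist();cv2.imwrite("pics/w6.png",im["image"])
E
```

```text
clock: 12.25
position: [0.5643, 0.0065, 0.0708]
ee_rot: [3.136, -0.189, 0.001]
force: [0.3, -0.8, -1.7]
width: 0.255
gripper_force: 44.9
clock: 13.25
position: [0.5451, -0.1448, 0.0712]
ee_rot: [3.133, -0.197, 0.002]
force: [0.7, 0.2, -2.6]
width: 0.257
gripper_force: 44.9
clock: 14.15
position: [0.4859, 0.0115, 0.1503]
ee_rot: [-3.136, 0.185, -0.0]
force: [-0.3, 0.2, -1.3]
width: 0.26
gripper_force: 44.9
array([-0.99752231,  0.56992633,  1.26950516,  2.05921112, -0.65685263,
        1.00456296, -1.07680255]) -6.755252620655207 [-34.95122994  21.44286668]
[-0.00803199 -0.004586    0.0807788 ]
```

View pics/w6.png

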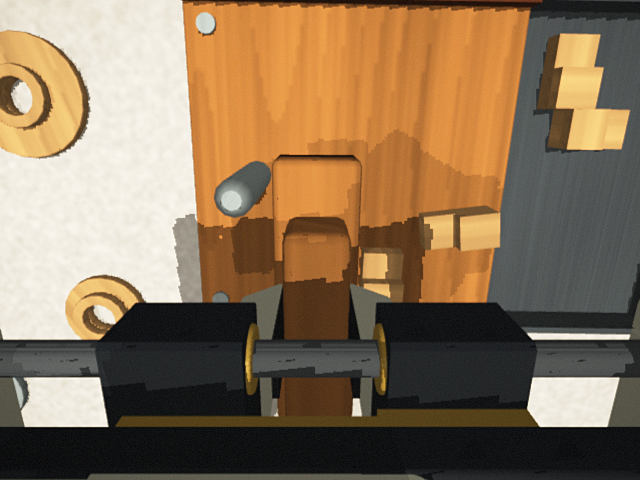

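Two offcuts are in the tray at (580,70) and (590,130). The other two, at (460,228) and (382,268), lie ahead of the brush within its second pass.

To row units: -0.008 m is -8, -0.0045 m is -4.5.

```bash
echo '{"dx": [-8,0,0,0,0,0,0,0],"dy": [-4.5,0,0,0,0,0,0,0],"dz": [0,20,20,20,14,5,0,0],"spin": [0,0,0,0,0,0,0,0],"jaw": [0,0,0,0,0,0,0,0]}' | python3 nudge.py
echo '{"dx": [0,0,0,0,0,0,0,0,0,0],"dy": [12,17,17,17,17,17,17,17,17,0],"dz": [0,0,0,0,0,0,0,0,0,0],"spin": [0,0,0,0,0,0,0,0,0,0],"jaw": [0,0,0,0,0,0,0,0,0,0]}' | python3 nudge.py
echo '{"dx": [0,0,0,0,0,0,0],"dy": [0,0,0,0,0,0,0],"dz": [-20,-30,-30,-30,-20,0,0],"spin": [0,0,0,0,0,0,0],"jaw": [0,0,0,0,0,0,0]}' | python3 nudge.py
python3 - <<'E'
from h import *
o=arm.observe();print(o["joints"].__repr__(),yaw(),tost(o["position"]))
print(delta([.4892,-.398,.2]))
im=wrist();cv2.imwrite("pics/w7.png",im["image"]);shot("top","top1")
E
```

```text
clock: 15.0
position: [0.4789, 0.0158, 0.0719]
ee_rot: [-3.136, 0.19, -0.001]
force: [0.4, 0.3, -1.8]
width: 0.261
gripper_force: 44.9
clock: 16.0
position: [0.4606, -0.134, 0.0722]
ee_rot: [3.134, -0.195, 0.003]
force: [-0.1, 0.2, -2.2]
width: 0.258
gripper_force: 44.9
clock: 16.7
position: [0.4608, -0.1301, 0.2011]
ee_rot: [-3.135, 0.187, -0.001]
force: [0.2, 0.5, -2.5]
width: 0.26
gripper_force: 44.9
array([-0.75757411,  0.43510554,  1.27662669,  2.01226764, -0.48547719,
        1.04983271, -0.94268801]) -6.8432212122729394 [ -42.5889165  -122.16996149]
[0.0600823  0.26264421 0.00075659]
```

View pics/w7.png

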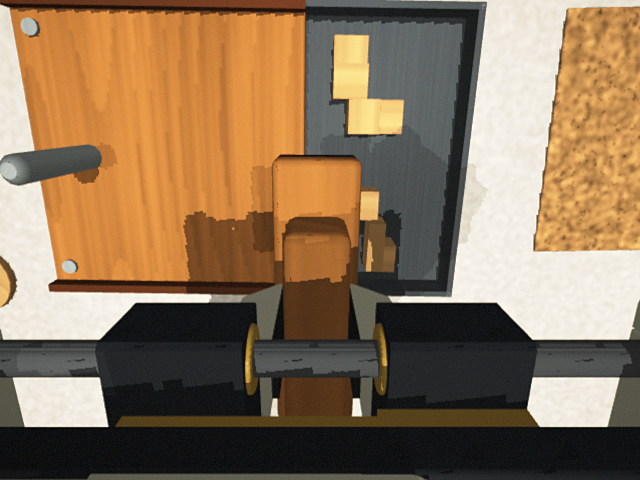

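All four offcuts look to be in the tray; I'll check that once the arm is out of the way. Next the brush goes back to the mat's middle.

```bash
echo '{"dx": [10,10,10,10,10,10,0,0,0],"dy": [40,40,40,40,40,40,22,0,0],"dz": [0,0,0,0,0,0,0,0,0],"spin": [0,0,0,0,0,0,0,0,0],"jaw": [0,0,0,0,0,0,0,0,0]}' | python3 nudge.py
python3 - <<'E'
from h import *
print(yaw(),delta([.4905,-.398,.0515]))
im=wrist();h=cv2.cvtColor(im["image"],cv2.COLOR_BGR2HSV);print(h[200,290:300].tolist(),[cast(im,*p,.003).round(4).tolist() for p in((0,0),(639,0),(639,300),(0,300))])
cv2.imwrite("pics/w8.png",im["image"])
E
```

```text
clock: 17.7
position: [0.4881, -0.3979, 0.1997]
ee_rot: [-3.134, 0.191, 0.003]
force: [-0.4, 0.4, -1.6]
width: 0.258
gripper_force: 44.9
-6.981273756195218 [2.68990958e-03 3.92906589e-05 1.48146032e-01]
[[14, 177, 222], [15, 174, 226], [14, 178, 224], [15, 178, 223], [15, 177, 225], [15, 180, 223], [14, 177, 222], [15, 179, 221], [15, 181, 224], [15, 181, 223]] [[0.6787, -0.1757, 0.003], [0.6189, -0.6627, 0.003], [0.3624, -0.6888, 0.003], [0.4352, -0.0895, 0.003]]
```

View pics/w8.png

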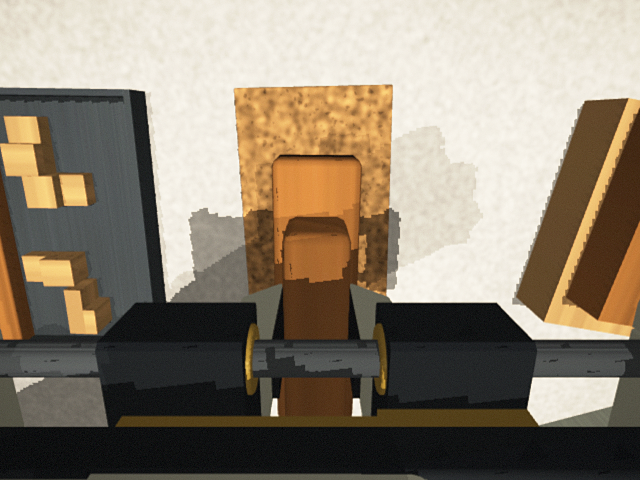

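All four offcuts are in the tray. The mat's far corners are at (235,88) and (392,85), and I'll check its centre from those.

```bash
echo '{"dx": [2,0,0,0,0],"dy": [0,0,0,0,0],"dz": [30,30,30,30,0],"spin": [0,0,0,0,0],"jaw": [0,0,0,0,0]}' | python3 nudge.py
python3 - <<'E'
from h import *
im=wrist();h=cv2.cvtColor(im["image"],cv2.COLOR_BGR2HSV);m=((h[...,1]>100)&(h[...,2]>60)).astype(np.uint8)
m=cv2.morphologyEx(m,cv2.MORPH_CLOSE,np.ones((5,5)))
for r in(20,40,60,80,110):
    c=np.flatnonzero(m[r,190:450]);print(r,c.min()+190,c.max()+190)
col=np.flatnonzero(m[:200,315]);print(col.min())
t=np.radians(-5.8);x=np.array([np.cos(t),np.sin(t)]);y=np.array([-x[1],x[0]])
for r in(80,110):
    c=np.flatnonzero(m[r,190:450]);a=[cast(im,v+190,r,.003)[:2] for v in(c.min(),c.max())];print(np.round(a,4),(np.mean(a,0))@y)
e=cast(im,315,col.min(),.003)[:2];cx=e@x-.1
p=arm.observe()["position"][:2];print("centre along x",cx,"tcp",p@x,p@y,"topmat",np.array([.4891,-.3978])@x,np.array([.4891,-.3978])@y)
print(delta([.4905,-.398,.0515]))
cv2.imwrite("pics/w9.png",im["image"])
E
```

```text
clock: 18.25
position: [0.4901, -0.394, 0.0772]
ee_rot: [-3.131, 0.185, 0.009]
force: [0.2, 0.9, -1.4]
width: 0.26
gripper_force: 44.9Traceback (most recent call last):
  File "<stdin>", line 5, in <module>
    return umr_minimum(a, axis, None, out, keepdims, initial, where)
ValueError: zero-size array to reduction operation minimum which has no identity
```

```bash
python3 - <<'E'
from h import *
im=wrist();h=cv2.cvtColor(im["image"],cv2.COLOR_BGR2HSV);m=((h[...,1]>100)&(h[...,2]>60)).astype(np.uint8)
m=cv2.morphologyEx(m,cv2.MORPH_CLOSE,np.ones((5,5)))
t=np.radians(-5.8);x=np.array([np.cos(t),np.sin(t)]);y=np.array([-x[1],x[0]])
col=np.flatnonzero(m[:200,315]);print("mat far row",col.min())
for r in range(col.min()+8,150,12):
    c=np.flatnonzero(m[r,170:470])+170;a=[cast(im,v,r,.003)[:2] for v in(c.min(),c.max())];print(r,c.min(),c.max(),np.ptp(np.array(a)@y),np.mean(a,0)@y)
e=cast(im,315,col.min(),.003)[:2];cx=e@x-.1
p=arm.observe()["position"][:2];print("centre along x",cx,"tcp",p@x,p@y,"topmat",np.array([.4891,-.3978])@x,np.array([.4891,-.3978])@y)
print(delta([.4905,-.398,.0515]))
E
```

```text
mat far row 75
83 197 437 0.12843085170398832 -0.34546536738078293
95 198 436 0.12837839049853533 -0.34536633275969114
107 199 435 0.1283250840556685 -0.34526570279327357
119 201 434 0.12772174596610952 -0.3454380215275263
131 201 433 0.12821585241057204 -0.34505950010367104
143 203 433 0.12815784683536974 -0.345511059175398
centre along x 0.5257635344733554 tcp 0.5289372951365552 -0.34538664546147013 topmat 0.5267963497075364 -0.3463369110199129
[-0.00068225  0.00104028  0.02990789]
```

The mat centre from the wrist agrees with the top view to 1 mm. I'll lower and release.

```bash
echo '{"dx": [-1,0,0,0,0,0],"dy": [0.5,0,0,0,0,0],"dz": [10,10,6,2,0,0],"spin": [0,0,0,0,0,0],"jaw": [0,0,0,0,0,0]}' | python3 nudge.py
python3 - <<'E'
from h import *
o=arm.observe();print(o["position"],o["force"])
E
```

```text
clock: 18.95
position: [0.49, -0.3987, 0.0534]
ee_rot: [3.136, -0.189, 0.0]
force: [0.2, -0.9, -2.1]
width: 0.255
gripper_force: 44.9
[ 0.49004131 -0.39874237  0.05344053] [ 0.15797212 -0.88520487 -2.08823449]
```

```bash
echo '{"dx": [0,0,0],"dy": [0,0,0],"dz": [2,0,0],"spin": [0,0,0],"jaw": [0,0,0]}' | python3 nudge.py
echo '{"dx": [0,0,0,0,0,0,0,0,0],"dy": [0,0,0,0,0,0,0,0,0],"dz": [0,0,0,0,0,0,0,0,0],"spin": [0,0,0,0,0,0,0,0,0],"jaw": [0.7,0.7,0.7,0.7,0.7,0.7,0.7,0.7,0.7]}' | python3 nudge.py
echo '{"dx": [0,0,0,0,0,0,0,0],"dy": [0,0,0,0,0,0,0,0],"dz": [-30,-30,-30,-30,-30,0,0,0],"spin": [0,0,0,0,0,0,0,0],"jaw": [1,1,1,1,1,1,1,1]}' | python3 nudge.py
python3 - <<'E'
from h import *
s=arm.observe();im=wrist();cv2.imwrite("pics/w10.png",cv2.resize(im["image"][60:320,200:460],None,fx=2,fy=2));print(s["position"],yaw(),delta([.4688,.4243,.2]),s["joints"].__repr__())
np.save("w10.npy",im["cam_to_world"]);cv2.imwrite("pics/w10f.png",im["image"])
r=R.from_rotvec(s["ee_rot"]).as_matrix()
for u,v,z in((320,170,.077),(330,170,.077)):print(r.T@(cast(im,u,v,z)-s["position"]))
E
```

```text
clock: 19.25
position: [0.49, -0.3986, 0.0513]
ee_rot: [-3.136, 0.189, -0.0]
force: [-0.1, 0.4, -2.3]
width: 0.257
gripper_force: 44.9
clock: 20.15
position: [0.4899, -0.3986, 0.0512]
ee_rot: [-3.136, 0.189, 0.0]
force: [0.5, -0.1, 0.4]
width: 0.704
gripper_force: 0.0
clock: 20.95
position: [0.4897, -0.3979, 0.2002]
ee_rot: [-3.135, 0.189, 0.001]
force: [0.9, 0.3, -0.4]
width: 0.998
gripper_force: 0.0
[ 0.4897286  -0.39791778  0.20022219] -6.888612070471508 [-0.11932445 -0.81377486  0.00111925] array([-0.02847873,  0.64570545,  1.03682085,  1.64337928, -0.58924976,
        1.20036729, -0.54761154])
[0.04180303 0.00231459 0.12317729]
[0.04180558 0.00912486 0.12316978]
```

View pics/w10.png

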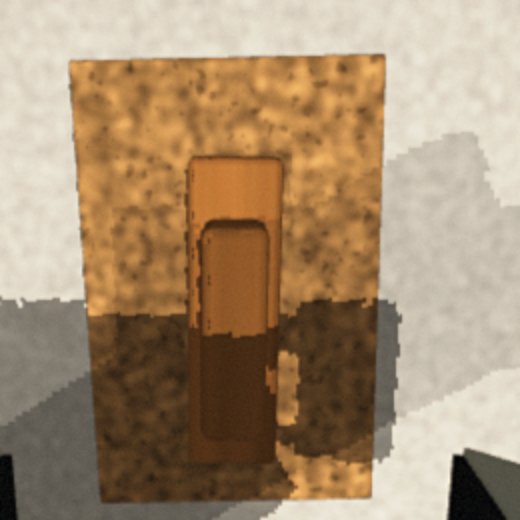

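The brush stands centred on the mat, and its ridge gives a wrist-camera y bias of about +1 mm. Next I'll turn the tool for the stacking phase and measure the spindle from above it.

The manual's scale: shifts go in mm and turns go in units of 0.2 rad. Converting my numbers, -0.044 m is -44, -0.002 m is -2.

```bash
echo '{"dx": [-2,-2,-2,-2,-2,-2,-2,-2,-2,-2],"dy": [-44,-44,-44,-44,-44,-44,-44,-44,-44,-44],"dz": [0,0,0,0,0,0,0,0,0,0],"spin": [0,0,0,0,0,0,0,0,0,0],"jaw": [1,1,1,1,1,1,1,1,1,1]}' | python3 nudge.py
echo '{"dx": [0,0,0,0,0,0,0,0],"dy": [0,0,0,0,0,0,0,0],"dz": [0,0,0,0,0,0,0,0],"spin": [-0.75,-0.75,-0.75,-0.75,-0.75,-0.75,0,0],"jaw": [1,1,1,1,1,1,1,1]}' | python3 nudge.py
python3 - <<'E'
from h import *
s=arm.observe();im=wrist();cv2.imwrite("pics/w11.png",im["image"]);print(s["position"],yaw(),s["joints"].__repr__())
h=cv2.cvtColor(im["image"],cv2.COLOR_BGR2HSV);print(proj(im,st(0,.06,.112)),proj(im,st(0,.06,.02)))
m=((h[...,1]<70)&(h[...,2]>110)).astype(np.uint8);m[300:]=0
for k in cv2.findContours(m,cv2.RETR_EXTERNAL,cv2.CHAIN_APPROX_NONE)[0]:
    if 30<cv2.contourArea(k)<3000: print(cv2.contourArea(k),cv2.boundingRect(k),h[cv2.boundingRect(k)[1]+2,cv2.boundingRect(k)[0]+4])
E
```

```text
clock: 22.0
position: [0.5222, 0.0427, 0.2005]
ee_rot: [3.136, -0.189, -0.002]
force: [1.8, 1.2, 0.0]
width: 1.0
gripper_force: 0.0
clock: 22.8
position: [0.5226, 0.0406, 0.2008]
ee_rot: [-2.908, -1.187, 0.001]
force: [0.2, -0.3, 0.0]
width: 0.999
gripper_force: 0.0
[0.52255147 0.04061776 0.20077056] 44.426630430144584 array([-0.88251231,  0.40396142,  0.96374004,  1.90327059, -0.38514833,
        1.03408253, -0.54957011])
(np.float64(315.01109584474233), np.float64(236.50025374234383)) (np.float64(315.18206202465217), np.float64(205.89718677213105))
83.0 (200, 236, 13, 12) [ 68  10 105]
82.0 (308, 230, 18, 9) [ 50  12 126]
182.0 (380, 90, 16, 16) [ 76  14 231]
79.5 (222, 0, 23, 6) [ 23  22 228]
```

View pics/w11.png

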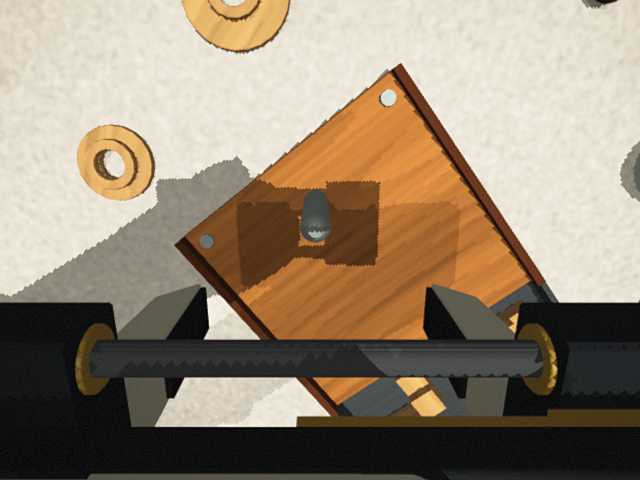

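The spindle shows as a dark shaft from about (316,190) at the foot to (316,242) at the top, on the predicted axis. I'll measure its silhouette and compute the way to the spacer.

```bash
python3 - <<'E'
from h import *
s=arm.observe();im=wrist();h=cv2.cvtColor(im["image"],cv2.COLOR_BGR2HSV)
m=np.zeros(h.shape[:2],np.uint8);m[185:248,295:340]=(h[185:248,295:340,1]<110)
m=cv2.morphologyEx(m,cv2.MORPH_OPEN,np.ones((3,3)))
k=max(cv2.findContours(m,cv2.RETR_EXTERNAL,cv2.CHAIN_APPROX_NONE)[0],key=cv2.contourArea);q=k[:,0]
print("meas u",q[:,0].min(),q[:,0].max(),"v",q[:,1].min(),q[:,1].max())
for v in(200,215,228): c=q[q[:,1]==v][:,0];print(v,c.min(),c.max())
a=np.linspace(0,6.28,60);c=st(0,.06,0)
P=np.array([proj(im,[c[0]+r*np.cos(t),c[1]+r*np.sin(t),z]) for z,r in((.02,.01),(.106,.01),(.112,.005)) for t in a])
print("pred u",P[:,0].min(),P[:,0].max(),"v",P[:,1].min(),P[:,1].max(), c)
print([proj(im,[c[0]+d[0],c[1]+d[1],.106]) for d in((0,0),(.0007,.0007),(.0007,-.0007))])
print(delta([.4688,.4243,.2]))
E
```

```text
meas u 300 329 v 190 241
200 304 327
215 302 329
228 300 329
pred u 299.3011287872056 330.508335778767 v 194.18365672218084 248.77234371506245 [0.52531216 0.04555277 0.        ]
[(np.float64(314.9100208772), np.float64(233.92560657266594)), (np.float64(314.89394535185943), np.float64(232.43795808617523)), (np.float64(316.45507438630534), np.float64(233.9108589665323))]
[ 0.23029221 -0.31156789  0.00080178]
```

```bash
cat >> h.py <<'E'
def circ(im,g,R_,z,thr=None,wood=False):
    """centre of a ring object: contour near guess g, outer radius R_, at height z"""
    h=cv2.cvtColor(im["image"],cv2.COLOR_BGR2HSV);u,v=proj(im,[*g,z])
    d=np.linalg.norm(np.array(proj(im,[g[0]+R_,g[1],z]))-[u,v])
    m=(h[...,1]>70).astype(np.uint8) if wood else (((h[...,2]<150)&(h[...,1]<60))|0).astype(np.uint8)
    w=np.zeros_like(m);cv2.circle(w,(int(u),int(v)),int(d*1.6),1,-1);m&=w
    m=cv2.morphologyEx(m,cv2.MORPH_OPEN,np.ones((3,3)))
    k=max(cv2.findContours(m,cv2.RETR_EXTERNAL,cv2.CHAIN_APPROX_NONE)[0],key=cv2.contourArea)
    q=np.array([cast(im,*a,z)[:2] for a in k[:,0]])*1000
    (cx,cy),r=cv2.minEnclosingCircle(q.astype(np.float32));return np.array([cx,cy])/1000,r,cv2.boundingRect(k),(u,v)
E
echo '{"dx": [23,23,23,23,23,23,23,23,23,23],"dy": [-31,-31,-31,-31,-31,-31,-31,-31,-31,-31],"dz": [0,0,0,0,0,0,0,0,0,0],"spin": [0,0,0,0,0,0,0,0,0,0],"jaw": [1,1,1,1,1,1,1,1,1,1]}' | python3 nudge.py
echo '{"dx": [0,0,0],"dy": [0,0,0],"dz": [0,0,0],"spin": [0,0,0],"jaw": [1,1,1]}' | python3 nudge.py
python3 - <<'E'
from h import *
s=arm.observe();im=wrist();cv2.imwrite("pics/w12.png",im["image"]);print(s["position"],yaw(),s["joints"].__repr__())
for z in(0,.01,.02):print(circ(im,(.4688,.4243),.025,z))
E
```

```text
clock: 23.9
position: [0.4678, 0.4246, 0.2008]
ee_rot: [2.907, 1.191, -0.0]
force: [0.5, -0.5, 0.8]
width: 0.996
gripper_force: 0.0
clock: 24.2
position: [0.4689, 0.4215, 0.2011]
ee_rot: [2.906, 1.19, -0.0]
force: [0.2, 0.5, -0.5]
width: 1.001
gripper_force: 0.0
[0.46889722 0.42152718 0.20107208] 44.50588538503156 array([-1.38528734,  0.59085035,  0.90728054,  1.64009563, -0.49807088,
        1.159676  , -1.14915339])
(array([0.46751917, 0.42327969]), 40.4539909362793, (270, 175, 89, 75), (np.float64(314.3372634509451), np.float64(205.0577354303725)))
(array([0.46775171, 0.42344791]), 40.23634338378906, (269, 175, 91, 78), (np.float64(314.3197958359906), np.float64(207.43559646297393)))
(array([0.46805777, 0.42384576]), 40.04166793823242, (268, 175, 93, 80), (np.float64(314.30136106666265), np.float64(209.94511592192316)))
```

View pics/w12.png

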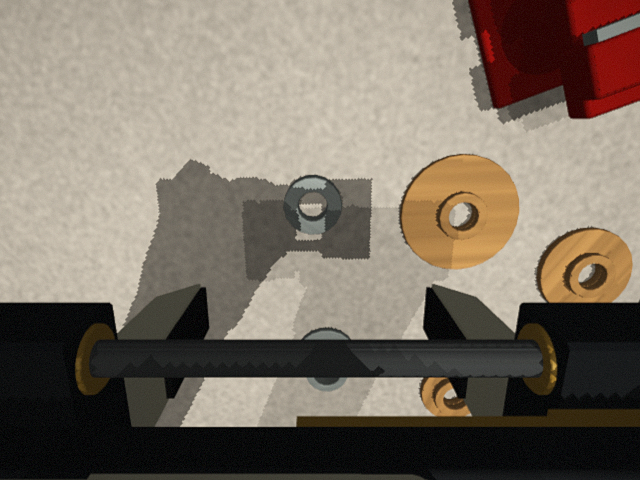

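The spacer ring is at (313,205), spanning rows 175–235; the shadow spoiled the mask. The large wheel is at (460,211), the vise is at top right, and the nut is behind the gripper bar at (326,360). I'll mask the bluish steel instead.

```bash
python3 - <<'E'
import re
s=open('h.py').read()
s=s.replace('(((h[...,2]<150)&(h[...,1]<60))|0).astype(np.uint8)','(im["image"][...,0].astype(int)-im["image"][...,2]>0).astype(np.uint8)')
s=s.replace('h[...,1]>70','h[...,1]>110')
open('h.py','w').write(s)
E
python3 - <<'E'
from h import *
im=wrist();b=im["image"].astype(int);print(b[205,288],b[225,313],b[190,260],b[100,200])
c=circ(im,(.4688,.4243),.025,.01);print(c)
print(cast(im,313,205,.01),circ(im,(.553,.325),.052,.0045,wood=True))
print(delta([*c[0],.013]))
E
```

```text
[61 66 62] [133 139 134] [ 90  97 105] [167 183 193]Traceback (most recent call last):
  File "<stdin>", line 3, in <module>
  File "h.py", line 28, in circ
    k=max(cv2.findContours(m,cv2.RETR_EXTERNAL,cv2.CHAIN_APPROX_NONE)[0],key=cv2.contourArea)
ValueError: max() iterable argument is empty
```

```bash
sed -i 's/(im\["image"\]\[...,0\].astype(int)-im\["image"\]\[...,2\]>0)/(im["image"][...,2]<1.08*im["image"][...,0])/' h.py
python3 - <<'E'
from h import *
im=wrist()
c=circ(im,(.4688,.4243),.025,.01);print(c)
print(cast(im,313,205,.01),circ(im,(.553,.325),.052,.0045,wood=True))
print(delta([*c[0],.013]))
E
```

```text
(array([0.46937189, 0.42670129]), 26.19724464416504, (283, 175, 59, 59), (np.float64(314.18660153952084), np.float64(207.46722748143594)))
[0.46963651 0.4265633  0.01      ] (array([0.55361847, 0.32814798]), 52.63513946533203, (400, 154, 119, 115), (np.float64(460.2744887563976), np.float64(216.70846876066443)))
[ 0.00382856 -0.00343122  0.18848335]
```

To row units: -0.0044 m is -4.4, 0.04 m is 40.

```bash
echo '{"dx": [4,0,0,0,0,0,0,0],"dy": [-4.4,0,0,0,0,0,0,0],"dz": [30,40,40,40,30,8,0,0],"spin": [0,0,0,0,0,0,0,0],"jaw": [0.8,0.8,0.8,0.8,0.8,0.8,0.8,0.8]}' | python3 nudge.py 30
python3 - <<'E'
from h import *
c=[.46937,.4267];print(arm.observe()["position"],delta([*c,.013]))
E
```

```text
clock: 25.15
position: [0.4695, 0.429, 0.0149]
ee_rot: [-2.906, -1.193, -0.003]
force: [-0.4, -0.1, 0.1]
width: 0.802
gripper_force: 0.0
[0.46949755 0.42899981 0.01492653] [-0.00171083  0.00154648  0.00192312]
```

```bash
echo '{"dx": [0,0,0,0,0,0,0,0],"dy": [0,0,0,0,0,0,0,0],"dz": [0,0,0,0,0,0,0,0],"spin": [0,0,0,0,0,0,0,0],"jaw": [0,0,0,0,0,0,0,0]}' | python3 nudge.py
```

```text
clock: 25.95
position: [0.4687, 0.4289, 0.0139]
ee_rot: [-2.906, -1.194, -0.001]
force: [0.0, -0.4, 6.5]
width: 0.529
gripper_force: 30.0
```

Gripped at 48.7 mm. I'll lift and move it over the spindle.

```bash
echo '{"dx": [0,0,0,0,0,0,0],"dy": [0,0,0,0,0,0,0],"dz": [-30,-40,-40,-40,-20,0,0],"spin": [0,0,0,0,0,0,0],"jaw": [0,0,0,0,0,0,0]}' | python3 nudge.py 
python3 - <<'E'
from h import *
print(yaw(),arm.observe()["width"],delta([.5284,.0501,.18]))
E
```

```text
clock: 26.65
position: [0.4676, 0.4289, 0.1825]
ee_rot: [-2.905, -1.194, 0.001]
force: [-0.1, -0.3, -2.0]
width: 0.524
gripper_force: 30.0
44.69903716664542 0.5235077437090472 [-0.22320548  0.31199268  0.0024697 ]
```

To row units: 0.0312 m is 31.2, -0.0223 m is -22.3.

```bash
echo '{"dx": [-22.3,-22.3,-22.3,-22.3,-22.3,-22.3,-22.3,-22.3,-22.3,-22.3],"dy": [31.2,31.2,31.2,31.2,31.2,31.2,31.2,31.2,31.2,31.2],"dz": [0,0,0,0,0,0,0,0,0,0],"spin": [0,0,0,0,0,0,0,0,0,0],"jaw": [0,0,0,0,0,0,0,0,0,0]}' | python3 nudge.py 
echo '{"dx": [0,0,0],"dy": [0,0,0],"dz": [0,0,0],"spin": [0,0,0],"jaw": [0,0,0]}' | python3 nudge.py 
python3 - <<'E'
from h import *
print(yaw(),arm.observe()["width"],delta([.5284,.0501,.049]),arm.observe()["joints"])
E
```

```text
clock: 27.65
position: [0.5279, 0.0489, 0.1816]
ee_rot: [-2.905, -1.195, 0.004]
force: [0.7, 1.2, -1.7]
width: 0.523
gripper_force: 30.0
clock: 27.95
position: [0.5283, 0.0513, 0.1821]
ee_rot: [-2.904, -1.195, 0.003]
force: [0.7, -0.9, -1.7]
width: 0.526
gripper_force: 30.0
44.742921084737155 0.5259579540010159 [-0.00050269  0.00111205  0.13309381] [-0.869363    0.43788264  0.93531447  1.9095939  -0.41619048  1.00428741
 -0.53822655]
```

To row units: 0.02 m is 20, 0.01 m is 10.

```bash
echo '{"dx": [0,0,0,0,0],"dy": [0.5,0,0,0,0],"dz": [20,20,10,10,5],"spin": [0,0,0,0,0],"jaw": [0,0,0,0,0]}' | python3 nudge.py 
echo '{"dx": [0,0,0,0],"dy": [0,0,0,0],"dz": [5,5,5,0],"spin": [0,0,0,0],"jaw": [0,0,0,0]}' | python3 nudge.py
```

```text
clock: 28.45
position: [0.5291, 0.0504, 0.1174]
ee_rot: [-2.905, -1.195, 0.001]
force: [-0.2, 0.5, -1.5]
width: 0.523
gripper_force: 30.0
clock: 28.85
position: [0.5291, 0.0498, 0.1028]
ee_rot: [-2.906, -1.194, 0.001]
force: [-1.2, -0.8, -0.5]
width: 0.522
gripper_force: 30.0
```

The spacer is past the spindle's taper with no contact force. I'll continue down.

```bash
echo '{"dx": [0,0,0,0,0,0,0,0],"dy": [0,0,0,0,0,0,0,0],"dz": [10,10,10,10,6,5,0,0],"spin": [0,0,0,0,0,0,0,0],"jaw": [0,0,0,0,0,0,0,0]}' | python3 nudge.py
```

```text
clock: 29.65
position: [0.5295, 0.0497, 0.0523]
ee_rot: [2.906, 1.194, 0.0]
force: [0.2, 1.1, -0.8]
width: 0.524
gripper_force: 30.0
```

To row units: 0.0025 m is 2.5.

```bash
echo '{"dx": [0,0,0,0,0,0,0,0],"dy": [0,0,0,0,0,0,0,0],"dz": [2.5,0,0,0,0,0,0,0],"spin": [0,0,0,0,0,0,0,0],"jaw": [0,0,0.75,0.75,0.75,0.75,0.75,0.75]}' | python3 nudge.py
echo '{"dx": [0,0,0,0,0,0,0,0],"dy": [0,0,0,0,0,0,0,0],"dz": [-20,-40,-40,-40,-10,0,0,0],"spin": [0,0,0,0,0,0,0,0],"jaw": [0.75,0.8,0.9,1,1,1,1,1]}' | python3 nudge.py
python3 - <<'E'
from h import *
im=wrist();s=arm.observe();cv2.imwrite("pics/w13.png",im["image"]);print(s["position"])
h=im["image"]; r=R.from_rotvec(s["ee_rot"]).as_matrix()
m=np.zeros(h.shape[:2],np.uint8);hs=cv2.cvtColor(h,cv2.COLOR_BGR2HSV)
u,v=map(int,proj(im,[.5283,.0486,.03]));print(u,v)
m[v-50:v+65,u-55:u+55]=hs[v-50:v+65,u-55:u+55,1]<110
m=cv2.morphologyEx(m,cv2.MORPH_OPEN,np.ones((3,3)))
k=max(cv2.findContours(m,cv2.RETR_EXTERNAL,cv2.CHAIN_APPROX_NONE)[0],key=cv2.contourArea);print(cv2.boundingRect(k))
for c in((.5283,.0486),):
  for z,rad in((.02,.025),(.04,.025),(.106,.01)):
    P=np.array([proj(im,[c[0]+rad*np.cos(t),c[1]+rad*np.sin(t),z]) for t in np.linspace(0,6.28,60)]);print(z,P.min(0),P.max(0))
for z in(.0,.0045):print(circ(im,(.5541,.3277),.052,z,wood=True)[:3])
print(delta([.5536,.3281,.2]))
E
```

```text
clock: 30.45
position: [0.5294, 0.0498, 0.0498]
ee_rot: [-2.906, -1.194, -0.0]
force: [-0.0, 1.5, 0.3]
width: 0.753
gripper_force: 0.0
clock: 31.25
position: [0.5284, 0.0499, 0.1982]
ee_rot: [-2.905, -1.194, 0.004]
force: [-0.6, 0.1, -0.3]
width: 1.003
gripper_force: 0.0
[0.52845658 0.04978418 0.19829188]
318 216
(286, 184, 63, 75)
0.02 [288.49357985 184.03167257] [348.02884358 242.11280955]
0.04 [286.87300219 188.12703768] [349.91995384 249.38053726]
0.106 [303.3255431 229.2895114] [334.62629291 259.1487066 ]Traceback (most recent call last):
  File "<stdin>", line 12, in <module>
  File "h.py", line 28, in circ
    k=max(cv2.findContours(m,cv2.RETR_EXTERNAL,cv2.CHAIN_APPROX_NONE)[0],key=cv2.contourArea)
ValueError: max() iterable argument is empty
```

The spacer and spindle silhouette matches the prediction to within 1 px, so it's seated flat. Next is the large wheel.

```bash
python3 - <<'E'
from h import *
print(delta([.5536,.3281,.2]))
E
```

```text
[ 0.21354319 -0.18025057 -0.00196051]
```

To row units: 0.0267 m is 26.7, -0.0225 m is -22.5.

```bash
echo '{"dx": [26.7,26.7,26.7,26.7,26.7,26.7,26.7,26.7,0,0],"dy": [-22.5,-22.5,-22.5,-22.5,-22.5,-22.5,-22.5,-22.5,0,0],"dz": [0,0,0,0,0,0,0,0,0,0],"spin": [0,0,0,0,0,0,0,0,0,0],"jaw": [1,1,1,1,1,1,1,1,1,1]}' | python3 nudge.py
python3 - <<'E'
from h import *
im=wrist();cv2.imwrite("pics/w14.png",im["image"])
c=circ(im,(.5536,.3281),.052,.0045,wood=True);print(c);print(yaw(),delta([*c[0],.011]),arm.observe()["joints"])
E
```

```text
clock: 32.3
position: [0.5541, 0.3283, 0.1981]
ee_rot: [2.904, 1.196, -0.003]
force: [1.0, -0.4, 0.3]
width: 1.002
gripper_force: 0.0
(array([0.55365735, 0.3284917 ]), 51.99506759643555, (257, 149, 119, 116), (np.float64(316.5183065944145), np.float64(209.08831975278778)))
44.64322263732204 [ 0.00089265 -0.0017799   0.18759753] [-1.16480982  0.6138008   0.89484549  1.60613344 -0.50769517  1.17264765
 -0.94816595]
```

To row units: 0.04 m is 40, 0.03 m is 30.

```bash
echo '{"dx": [1,0,0,0,0,0,0,0],"dy": [-2.5,0,0,0,0,0,0,0],"dz": [30,40,40,40,30,6,0,0],"spin": [0,0,0,0,0,0,0,0],"jaw": [0.9,0.8,0.7,0.7,0.7,0.7,0.7,0.7]}' | python3 nudge.py 25
echo '{"dx": [0,0,0,0,0,0,0,0],"dy": [0,0,0,0,0,0,0,0],"dz": [0,0,0,0,0,0,0,0],"spin": [0,0,0,0,0,0,0,0],"jaw": [0,0,0,0,0,0,0,0]}' | python3 nudge.py
python3 - <<'E'
from h import *
s=arm.observe();print(s["position"],delta([.55366,.32849,.011]))
E
```

```text
clock: 33.15
position: [0.555, 0.33, 0.0155]
ee_rot: [2.906, 1.192, 0.003]
force: [-0.2, 1.1, 0.9]
width: 0.703
gripper_force: 0.0
clock: 33.95
position: [0.5542, 0.3307, 0.0145]
ee_rot: [-2.906, -1.194, -0.002]
force: [-0.1, -0.2, 6.1]
width: 0.439
gripper_force: 25.0
[0.55417867 0.33066653 0.01451181] [-0.00190335  0.00118262  0.00350967]
```

The grip is only 3.5 mm deep on the hub, so I'll regrip about 3 mm lower.

To row units: 0.003 m is 3, -0.001 m is -1.

```bash
echo '{"dx": [0,0,0,-1,0,0,0,0,0,0],"dy": [0,0,0,0,0,0,0,0,0,0],"dz": [0,0,0,3,0,0,0,0,0,0],"spin": [0,0,0,0,0,0,0,0,0,0],"jaw": [0.6,0.6,0.6,0.6,0.6,0,0,0,0,0]}' | python3 nudge.py
echo '{"dx": [0,0],"dy": [0,0],"dz": [0,0],"spin": [0,0],"jaw": [0,0]}' | python3 nudge.py
python3 - <<'E'
from h import *
s=arm.observe();print(s["position"],delta([.55366,.32849,.011]))
E
```

```text
clock: 34.95
position: [0.5529, 0.3297, 0.0107]
ee_rot: [-2.906, -1.194, 0.0]
force: [0.4, 0.6, -1.3]
width: 0.449
gripper_force: 25.0
clock: 35.15
position: [0.5529, 0.3297, 0.0107]
ee_rot: [-2.906, -1.194, 0.0]
force: [-0.4, -0.0, -1.1]
width: 0.449
gripper_force: 25.0
[0.55292079 0.32974344 0.01071344] [-0.00035566  0.00141103 -0.00028661]
```

```bash
echo '{"dx": [0,0,0,0,0,0,0],"dy": [0,0,0,0,0,0,0],"dz": [-20,-30,-40,-40,-30,0,0],"spin": [0,0,0,0,0,0,0],"jaw": [0,0,0,0,0,0,0]}' | python3 nudge.py
python3 - <<'E'
from h import *
r=np.array([np.cos(np.radians(44.5)),np.sin(np.radians(44.5))])
print(yaw(),arm.observe()["width"],delta([.5276,.0493,.17]))
im=wrist();cv2.imwrite("pics/w15.png",im["image"])
z=arm.observe()["position"][2]-.0115+.0045;p=arm.observe()["position"]
c=circ(im,p[:2],.052,z,wood=True);print(c,delta([*c[0],0]))
E
```

```text
clock: 35.85
position: [0.553, 0.33, 0.171]
ee_rot: [-2.905, -1.194, -0.001]
force: [-0.7, 0.1, -1.8]
width: 0.447
gripper_force: 25.0
44.6883490802312 0.4466819279311722 [-0.21540432  0.18170484  0.00070334]
(array([0.56392737, 0.32018259]), 68.37458801269531, (196, 184, 312, 156), (np.float64(317.5279800159894), np.float64(300.7284739926582))) [0.00166241 0.01515414 0.16991413]
```

The large wheel is held, and the gripper's centring gives a y bias of 1.4 mm, consistent with the brush. Moving it to the spindle.

To row units: -0.0269 m is -26.9, 0.0227 m is 22.7.

```bash
echo '{"dx": [-26.9,-26.9,-26.9,-26.9,-26.9,-26.9,-26.9,-26.9,0,0],"dy": [22.7,22.7,22.7,22.7,22.7,22.7,22.7,22.7,0,0],"dz": [0,0,0,0,0,0,0,0,0,0],"spin": [0,0,0,0,0,0,0,0,0,0],"jaw": [0,0,0,0,0,0,0,0,0,0]}' | python3 nudge.py
echo '{"dx": [0,0,0,0],"dy": [0,0,0,0],"dz": [20,10,0,0],"spin": [0,0,0,0],"jaw": [0,0,0,0]}' | python3 nudge.py
python3 - <<'E'
from h import *
print(yaw(),arm.observe()["width"],delta([.5277,.0497,.0515]))
E
```

```text
clock: 36.9
position: [0.5268, 0.0487, 0.1698]
ee_rot: [-2.906, -1.191, 0.003]
force: [-0.2, 0.8, -1.0]
width: 0.449
gripper_force: 25.0
clock: 37.3
position: [0.5275, 0.0498, 0.1405]
ee_rot: [2.905, 1.195, -0.002]
force: [0.9, 0.5, -1.2]
width: 0.446
gripper_force: 25.0
44.720893926723726 0.4455928527143657 [0.00019629 0.00025627 0.08900698]
```

To row units: 0.01 m is 10, 0.005 m is 5.

```bash
echo '{"dx": [0,0,0,0,0,0,0],"dy": [0,0,0,0,0,0,0],"dz": [10,5,5,5,5,5,0],"spin": [0,0,0,0,0,0,0],"jaw": [0,0,0,0,0,0,0]}' | python3 nudge.py
echo '{"dx": [0,0,0,0,0,0,0,0],"dy": [0,0,0,0,0,0,0,0],"dz": [10,10,10,10,6,4,0,0],"spin": [0,0,0,0,0,0,0,0],"jaw": [0,0,0,0,0,0,0,0]}' | python3 nudge.py
```

```text
clock: 38.0
position: [0.5272, 0.0492, 0.1051]
ee_rot: [-2.906, -1.194, 0.002]
force: [-0.7, -0.4, -1.8]
width: 0.448
gripper_force: 25.0
clock: 38.8
position: [0.5278, 0.0492, 0.0559]
ee_rot: [2.906, 1.194, 0.0]
force: [0.2, -0.3, -1.4]
width: 0.444
gripper_force: 25.0
```

To row units: 0.002 m is 2, 0.0015 m is 1.5.

```bash
echo '{"dx": [0,0,0,0,0,0,0,0],"dy": [0,0,0,0,0,0,0,0],"dz": [2,1.5,0,0,0,0,0,0],"spin": [0,0,0,0,0,0,0,0],"jaw": [0,0,0,0.65,0.65,0.65,0.65,0.65]}' | python3 nudge.py
echo '{"dx": [0,0,0,0,0,0,0],"dy": [0,0,0,0,0,0,0],"dz": [-10,-30,-40,-40,-28,0,0],"spin": [0,0,0,0,0,0,0],"jaw": [0.65,0.7,0.8,1,1,1,1]}' | python3 nudge.py
cat >> h.py <<'E'
def stackcheck(z,R_,c=(.5283,.0486)):
    im=wrist();h=cv2.cvtColor(im["image"],cv2.COLOR_BGR2HSV)
    print("guess z",z,circ2(im,c,R_,z))
def circ2(im,g,R_,z):
    # disc edge by ellipse fit to bright-wood/dark-wood gradient along rays
    gr=cv2.GaussianBlur(cv2.cvtColor(im["image"],cv2.COLOR_BGR2HSV)[...,2],(3,3),0).astype(float);pts=[]
    for t in np.linspace(0,2*np.pi,120,endpoint=False):
        rr=np.arange(R_-.007,R_+.007,.0004);p=[proj(im,[g[0]+r*np.cos(t),g[1]+r*np.sin(t),z]) for r in rr]
        if max(q[1] for q in p)>290: continue
        val=np.array([gr[int(round(q[1])),int(round(q[0]))] for q in p]);d=np.abs(val[3:]-val[:-3]);i=d.argmax()
        if d[i]>25: r=rr[i]+.0006;pts.append([g[0]+r*np.cos(t),g[1]+r*np.sin(t)])
    P=np.array(pts);k=np.ones(len(P),bool)
    for _ in range(4):
        s=np.linalg.lstsq(np.c_[2*P[k],np.ones(k.sum())],(P[k]**2).sum(1),rcond=None)[0];rad=np.sqrt(s[2]+s[0]**2+s[1]**2)
        e=np.abs(np.hypot(*(P-s[:2]).T)-rad);k=e<max(.0008,1.5*np.median(e))
    return s[:2].round(4),rad.round(4),k.sum(),len(P),np.median(e).round(5)
E
python3 - <<'E'
from h import *
im=wrist();cv2.imwrite("pics/w16.png",im["image"])
for z in(.045,.049,.053): stackcheck(z,.052)
print(delta([.5996,.2037,.2]))
E
```

```text
clock: 39.6
position: [0.5277, 0.0493, 0.0523]
ee_rot: [-2.906, -1.194, -0.0]
force: [0.3, -0.2, -0.8]
width: 0.651
gripper_force: 0.0
clock: 40.3
position: [0.5278, 0.0495, 0.2009]
ee_rot: [-2.905, -1.194, -0.002]
force: [-0.5, -0.6, -0.2]
width: 1.001
gripper_force: 0.0
guess z 0.045 (array([0.5262, 0.0495]), np.float64(0.0517), np.int64(63), 93, np.float64(0.00041))
guess z 0.049 (array([0.5269, 0.0501]), np.float64(0.0511), np.int64(62), 93, np.float64(0.00039))
guess z 0.053 (array([0.5277, 0.0508]), np.float64(0.0504), np.int64(62), 86, np.float64(0.00037))
[ 0.16031367 -0.05873175 -0.00093586]
```

The large wheel's disc fits its radius at the seated height. Next is the medium wheel.

To row units: 0.0267 m is 26.7, -0.0098 m is -9.8.

```bash
echo '{"dx": [26.7,26.7,26.7,26.7,26.7,26.7,0,0,0],"dy": [-9.8,-9.8,-9.8,-9.8,-9.8,-9.8,0,0,0],"dz": [0,0,0,0,0,0,0,0,0],"spin": [0,0,0,0,0,0,0,0,0],"jaw": [1,1,1,1,1,1,1,1,1]}' | python3 nudge.py
python3 - <<'E'
from h import *
im=wrist()
c=circ(im,(.5996,.2037),.042,.0045,wood=True);print(c);print(yaw(),delta([*c[0],.011]),arm.observe()["joints"])
E
```

```text
clock: 41.4
position: [0.5998, 0.2022, 0.1997]
ee_rot: [2.906, 1.191, -0.002]
force: [-0.1, 0.3, 0.5]
width: 0.997
gripper_force: 0.0
(array([0.59940631, 0.20336377]), 41.934715270996094, (268, 160, 96, 93), (np.float64(315.5303864369407), np.float64(207.35664207270656)))
44.56020034925776 [ 0.00065542 -0.00116317  0.18900525] [-0.97068651  0.59371521  0.89877443  1.63423543 -0.49735656  1.15970608
 -0.74388645]
```

To row units: 0.0007 m is 0.7, 0.04 m is 40.

```bash
echo '{"dx": [0.7,0,0,0,0,0,0,0,0],"dy": [-2.2,0,0,0,0,0,0,0,0],"dz": [30,40,40,40,30,6,2,0,0],"spin": [0,0,0,0,0,0,0,0,0],"jaw": [0.9,0.8,0.7,0.7,0.7,0.7,0.7,0.7,0.7]}' | python3 nudge.py 25
python3 - <<'E'
from h import *
s=arm.observe();print(s["position"],delta([.5994,.20336,.011]))
E
```

```text
clock: 42.35
position: [0.6004, 0.2059, 0.0141]
ee_rot: [2.906, 1.194, 0.004]
force: [0.9, -0.2, 0.5]
width: 0.7
gripper_force: 0.0
[0.60036342 0.20590235 0.01410531] [-0.00248046  0.00112769  0.00310005]
```

To row units: -0.002 m is -2, 0.002 m is 2.

```bash
echo '{"dx": [-2,0,0,0,0,0,0,0,0],"dy": [0,0,0,0,0,0,0,0,0],"dz": [2,0,0,0,0,0,0,0,0],"spin": [0,0,0,0,0,0,0,0,0],"jaw": [0.7,0.7,0,0,0,0,0,0,0]}' | python3 nudge.py
python3 - <<'E'
from h import *
s=arm.observe();print(s["position"],delta([.5994,.20336,.011]))
E
echo '{"dx": [0,0,0,0,0,0,0,0],"dy": [0,0,0,0,0,0,0,0],"dz": [0,-20,-30,-40,-40,-30,0,0],"spin": [0,0,0,0,0,0,0,0],"jaw": [0,0,0,0,0,0,0,0]}' | python3 nudge.py
python3 - <<'E'
from h import *
print(yaw(),delta([.5277,.0497,.17]))
E
```

```text
clock: 43.25
position: [0.5979, 0.2043, 0.0103]
ee_rot: [2.906, 1.194, 0.0]
force: [0.2, -1.2, 1.5]
width: 0.446
gripper_force: 25.0
[0.59787681 0.20429877 0.01031438] [ 0.00042336  0.00173862 -0.00068514]
clock: 44.05
position: [0.5975, 0.2047, 0.1703]
ee_rot: [-2.905, -1.194, -0.001]
force: [-0.8, -0.1, -1.2]
width: 0.441
gripper_force: 25.0
44.69822588817089 [-1.58651322e-01  6.11043187e-02  1.19985881e-04]
```

```bash
echo '{"dx": [-26.6,-26.6,-26.6,-26.6,-26.6,-26.6,0,0,0,0],"dy": [10.2,10.2,10.2,10.2,10.2,10.2,0,0,0,0],"dz": [0,0,0,0,0,0,20,10,0,0],"spin": [0,0,0,0,0,0,0,0,0,0],"jaw": [0,0,0,0,0,0,0,0,0,0]}' | python3 nudge.py
python3 - <<'E'
from h import *
print(yaw(),delta([.5274,.0491,.0683]))
E
```

```text
clock: 45.05
position: [0.5271, 0.0492, 0.1397]
ee_rot: [2.905, 1.195, -0.002]
force: [-0.3, -0.4, -0.2]
width: 0.444
gripper_force: 25.0
44.729256347636195 [0.00028822 0.00031599 0.07138962]
```

```bash
echo '{"dx": [0,0,0,0,0,0,0],"dy": [0,0,0,0,0,0,0],"dz": [10,5,5,5,5,5,0],"spin": [0,0,0,0,0,0,0],"jaw": [0,0,0,0,0,0,0]}' | python3 nudge.py
echo '{"dx": [0,0,0,0,0,0],"dy": [0,0,0,0,0,0],"dz": [10,10,8,4,0,0],"spin": [0,0,0,0,0,0],"jaw": [0,0,0,0,0,0]}' | python3 nudge.py
```

```text
clock: 45.75
position: [0.5269, 0.0486, 0.1046]
ee_rot: [-2.906, -1.194, 0.001]
force: [0.6, 0.2, -1.7]
width: 0.444
gripper_force: 25.0
clock: 46.35
position: [0.5273, 0.0485, 0.0732]
ee_rot: [2.906, 1.194, -0.0]
force: [0.4, 0.0, -0.5]
width: 0.442
gripper_force: 25.0
```

```bash
echo '{"dx": [0,0,0,0,0,0,0,0],"dy": [0,0,0,0,0,0,0,0],"dz": [2,2,0,0,0,0,0,0],"spin": [0,0,0,0,0,0,0,0],"jaw": [0,0,0,0.65,0.65,0.65,0.65,0.65]}' | python3 nudge.py
echo '{"dx": [0,0,0,0,0,0,0],"dy": [0,0,0,0,0,0,0],"dz": [-10,-30,-40,-40,-12,0,0],"spin": [0,0,0,0,0,0,0],"jaw": [0.65,0.7,0.8,1,1,1,1]}' | python3 nudge.py
python3 - <<'E'
from h import *
im=wrist();cv2.imwrite("pics/w17.png",im["image"])
for z in(.063,.067,.071): stackcheck(z,.042)
print(delta([.431,.191,.2]))
t=shot("top","top2");h=cv2.cvtColor(t["image"],cv2.COLOR_BGR2HSV)
m=((h[...,1]>95)&(h[...,0]<25)).astype(np.uint8);m[:,:200]=0;m[:290]=0;m[345:]=0;m[:,265:]=0
for k in cv2.findContours(m,cv2.RETR_EXTERNAL,cv2.CHAIN_APPROX_NONE)[0]:
    if cv2.contourArea(k)>80:
        q=np.array([cast(t,*a[0],.009)[:2] for a in k]);print(cv2.boundingRect(k),cv2.minEnclosingCircle((q*1000).astype(np.float32)))
E
```

```text
clock: 47.15
position: [0.5273, 0.0486, 0.0693]
ee_rot: [-2.906, -1.194, -0.0]
force: [-0.1, 1.2, 0.4]
width: 0.648
gripper_force: 0.0
clock: 47.85
position: [0.5268, 0.049, 0.2007]
ee_rot: [-2.905, -1.194, 0.001]
force: [-0.8, -0.3, 1.5]
width: 0.994
gripper_force: 0.0
guess z 0.063 (array([0.5303, 0.0463]), np.float64(0.0429), np.int64(55), 85, np.float64(0.00137))
guess z 0.067 (array([0.531 , 0.0471]), np.float64(0.042), np.int64(56), 84, np.float64(0.00145))
guess z 0.071 (array([0.532, 0.048]), np.float64(0.0417), np.int64(58), 87, np.float64(0.00144))
[ 0.03217723 -0.16843942  0.00021575]
```

The medium wheel's radius fits at the seated height. The arm hides the small wheel from the top camera, so I'll move over its expected place.

To row units: -0.028 m is -28, 0.0054 m is 5.4.

```bash
echo '{"dx": [5.4,5.4,5.4,5.4,5.4,5.4,0,0,0],"dy": [-28,-28,-28,-28,-28,-28,0,0,0],"dz": [0,0,0,0,0,0,0,0,0],"spin": [0,0,0,0,0,0,0,0,0],"jaw": [1,1,1,1,1,1,1,1,1]}' | python3 nudge.py
python3 - <<'E'
from h import *
im=wrist();cv2.imwrite("pics/w18.png",im["image"])
h=cv2.cvtColor(im["image"],cv2.COLOR_BGR2HSV);m=(h[...,1]>110).astype(np.uint8);m[330:]=0
for k in cv2.findContours(m,cv2.RETR_EXTERNAL,cv2.CHAIN_APPROX_NONE)[0]:
    if cv2.contourArea(k)>1000:
        q=np.array([cast(im,*a[0],.0045)[:2] for a in k]);print(cv2.boundingRect(k),cv2.minEnclosingCircle((q*1000).astype(np.float32)))
print(yaw(),delta([.431,.191,.011]))
E
```

```text
clock: 49.0
position: [0.4326, 0.1899, 0.2012]
ee_rot: [2.906, 1.192, 0.0]
force: [-0.1, -0.6, -1.0]
width: 1.0
gripper_force: 0.0
(278, 173, 72, 71) ((430.0010070800781, 191.1875762939453), 32.08475875854492)
(371, 121, 269, 209) ((530.9117431640625, 31.22237777709961), 133.8475799560547)
44.56508533438749 [-0.00036942 -0.00224647  0.19022362]
```

To row units: -0.001 m is -1, 0.04 m is 40.

```bash
echo '{"dx": [-1,0,0,0,0,0,0,0,0],"dy": [-3.5,0,0,0,0,0,0,0,0],"dz": [30,40,40,40,30,7,2.5,0,0],"spin": [0,0,0,0,0,0,0,0,0],"jaw": [0.9,0.8,0.7,0.7,0.7,0.7,0.7,0.7,0.7]}' | python3 nudge.py 25
python3 - <<'E'
from h import *
s=arm.observe();print(s["position"],delta([.43,.1912,.011]))
E
```

```text
clock: 49.95
position: [0.43, 0.193, 0.013]
ee_rot: [-2.906, -1.194, -0.004]
force: [0.1, 0.3, 0.4]
width: 0.697
gripper_force: 0.0
[0.43003084 0.19302922 0.01300137] [-0.0013124   0.00127846  0.0019989 ]
```

```bash
echo '{"dx": [-1,0,0,0,0,0,0,0,0],"dy": [0,0,0,0,0,0,0,0,0],"dz": [1,0,0,0,0,0,0,0,0],"spin": [0,0,0,0,0,0,0,0,0],"jaw": [0.7,0.7,0,0,0,0,0,0,0]}' | python3 nudge.py
python3 - <<'E'
from h import *
s=arm.observe();print(s["position"],delta([.43,.1912,.011]))
E
echo '{"dx": [0,0,0,0,0,0,0,0],"dy": [0,0,0,0,0,0,0,0],"dz": [0,-20,-30,-40,-40,-30,0,0],"spin": [0,0,0,0,0,0,0,0],"jaw": [0,0,0,0,0,0,0,0]}' | python3 nudge.py
python3 - <<'E'
from h import *
print(yaw(),delta([.5274,.0493,.17]))
E
```

```text
clock: 50.85
position: [0.4284, 0.192, 0.0108]
ee_rot: [-2.906, -1.194, -0.0]
force: [0.4, -0.3, 3.2]
width: 0.443
gripper_force: 25.0
[0.42841023 0.1920129  0.01079493] [ 0.00055896  0.00169583 -0.00020487]
clock: 51.65
position: [0.428, 0.1925, 0.1707]
ee_rot: [-2.904, -1.195, -0.001]
force: [-0.0, 0.4, -0.5]
width: 0.446
gripper_force: 25.0
44.72828073056588 [-0.0301713   0.17166328  0.00056235]
```

```bash
echo '{"dx": [-5.1,-5.1,-5.1,-5.1,-5.1,-5.1,0,0,0,0],"dy": [28.6,28.6,28.6,28.6,28.6,28.6,0,0,0,0],"dz": [0,0,0,0,0,0,20,10,0,0],"spin": [0,0,0,0,0,0,0,0,0,0],"jaw": [0,0,0,0,0,0,0,0,0,0]}' | python3 nudge.py
python3 - <<'E'
from h import *
print(yaw(),delta([.5271,.0492,.0868]))
E
```

```text
clock: 52.65
position: [0.5264, 0.0489, 0.1401]
ee_rot: [-2.905, -1.195, 0.003]
force: [0.1, -0.9, -1.0]
width: 0.447
gripper_force: 25.0
44.7119576029625 [0.00076182 0.00033519 0.05332429]
```

To row units: 0.01 m is 10, 0.005 m is 5.

```bash
echo '{"dx": [0.5,0,0,0,0,0,0],"dy": [0,0,0,0,0,0,0],"dz": [10,5,5,5,5,5,0],"spin": [0,0,0,0,0,0,0],"jaw": [0,0,0,0,0,0,0]}' | python3 nudge.py
echo '{"dx": [0,0,0,0,0],"dy": [0,0,0,0,0],"dz": [6,5,3,0,0],"spin": [0,0,0,0,0],"jaw": [0,0,0,0,0]}' | python3 nudge.py
```

```text
clock: 53.35
position: [0.5271, 0.0487, 0.1051]
ee_rot: [-2.906, -1.194, 0.001]
force: [0.1, 0.1, -0.7]
width: 0.448
gripper_force: 25.0
clock: 53.85
position: [0.5275, 0.0487, 0.0917]
ee_rot: [2.906, 1.194, -0.0]
force: [-0.8, -0.9, -1.4]
width: 0.445
gripper_force: 25.0
```

```bash
echo '{"dx": [0,0,0,0,0,0,0,0],"dy": [0,0,0,0,0,0,0,0],"dz": [2,2.5,0,0,0,0,0,0],"spin": [0,0,0,0,0,0,0,0],"jaw": [0,0,0,0.65,0.65,0.65,0.65,0.65]}' | python3 nudge.py
echo '{"dx": [0,0,0,0,0,0],"dy": [0,0,0,0,0,0],"dz": [-10,-30,-40,-34,0,0],"spin": [0,0,0,0,0,0],"jaw": [0.65,0.7,0.8,1,1,1]}' | python3 nudge.py
python3 - <<'E'
from h import *
im=wrist();cv2.imwrite("pics/w19.png",im["image"])
for z in(.081,.085,.089): stackcheck(z,.032)
print(delta([.3715,.3075,.2]))
E
```

```text
clock: 54.65
position: [0.5275, 0.0488, 0.0873]
ee_rot: [-2.906, -1.194, -0.0]
force: [0.4, -0.1, -1.0]
width: 0.651
gripper_force: 0.0
clock: 55.25
position: [0.5279, 0.049, 0.2023]
ee_rot: [-2.905, -1.194, -0.003]
force: [0.6, 0.5, -1.0]
width: 0.981
gripper_force: 0.0
guess z 0.081 (array([0.5258, 0.0483]), np.float64(0.0331), np.int64(42), 68, np.float64(0.00088))
guess z 0.085 (array([0.5267, 0.0488]), np.float64(0.0326), np.int64(44), 73, np.float64(0.00074))
guess z 0.089 (array([0.5277, 0.0495]), np.float64(0.0321), np.int64(47), 77, np.float64(0.00065))
[ 0.07140851 -0.29317772  0.00053982]
```

The small wheel is seated. Next is the nut.

To row units: -0.0293 m is -29.3, 0.0071 m is 7.1.

```bash
echo '{"dx": [7.1,7.1,7.1,7.1,7.1,7.1,7.1,7.1,7.1,7.1],"dy": [-29.3,-29.3,-29.3,-29.3,-29.3,-29.3,-29.3,-29.3,-29.3,-29.3],"dz": [0,0,0,0,0,0,0,0,0,0],"spin": [0,0,0,0,0,0,0,0,0,0],"jaw": [1,1,1,1,1,1,1,1,1,1]}' | python3 nudge.py
echo '{"dx": [0,0,0],"dy": [0,0,0],"dz": [0,0,0],"spin": [0,0,0],"jaw": [1,1,1]}' | python3 nudge.py
python3 - <<'E'
from h import *
im=wrist();cv2.imwrite("pics/w20.png",im["image"])
s=arm.observe()
b=im["image"];m=(b[...,2]<1.08*b[...,0]).astype(np.uint8);m[285:]=0;m=cv2.morphologyEx(m,cv2.MORPH_OPEN,np.ones((3,3)))
for k in cv2.findContours(m,cv2.RETR_EXTERNAL,cv2.CHAIN_APPROX_NONE)[0]:
    if cv2.contourArea(k)>300:
        for z in(.004,.034):
            q=np.array([cast(im,*a[0],z)[:2] for a in k]);print(cv2.boundingRect(k),z,cv2.minEnclosingCircle((q*1000).astype(np.float32)))
print(yaw(),delta([.3715,.3075,.02]),s["position"],s["joints"])
E
```

```text
clock: 56.45
position: [0.3709, 0.3077, 0.2006]
ee_rot: [2.905, 1.193, -0.002]
force: [0.2, -0.4, -0.2]
width: 0.999
gripper_force: 0.0
clock: 56.75
position: [0.3724, 0.3059, 0.201]
ee_rot: [2.906, 1.192, -0.001]
force: [-0.7, -0.3, 0.6]
width: 1.002
gripper_force: 0.0
(277, 174, 67, 66) 0.004 ((368.95751953125, 310.577880859375), 30.04585838317871)
(277, 174, 67, 66) 0.034 ((373.8236999511719, 314.861572265625), 27.503786087036133)
44.56423104746116 [ 0.00048405 -0.00199142  0.18107476] [0.37255631 0.30584947 0.20107575] [-1.59525695  0.33176953  1.03744192  1.99937253 -0.34005214  0.99639635
 -1.185682  ]
```

To row units: 0.006 m is 6, 0.0009 m is 0.9.

```bash
echo '{"dx": [0.9,0,0,0,0,0,0,0],"dy": [-6.8,0,0,0,0,0,0,0],"dz": [30,40,40,40,30,6,0,0],"spin": [0,0,0,0,0,0,0,0],"jaw": [0.9,0.8,0.7,0.7,0.7,0.7,0.7,0.7]}' | python3 nudge.py 30
python3 - <<'E'
from h import *
s=arm.observe();print(s["position"],delta([.369,.3106,.014]))
E
```

```text
clock: 57.6
position: [0.369, 0.3127, 0.0165]
ee_rot: [-2.906, -1.192, -0.003]
force: [-0.5, 0.1, 0.1]
width: 0.699
gripper_force: 0.0
[0.36897413 0.31265278 0.01650072] [-0.00142785  0.00147918  0.0024983 ]
```

To row units: -0.001 m is -1, 0.001 m is 1.

```bash
echo '{"dx": [-1,0,0,0,0,0,0,0,0,0],"dy": [0,0,0,0,0,0,0,0,0,0],"dz": [1,0,0,0,0,0,0,0,0,0],"spin": [0,0,0,0,0,0,0,0,0,0],"jaw": [0.7,0.7,0,0,0,0,0,0,0,0]}' | python3 nudge.py
python3 - <<'E'
from h import *
s=arm.observe();print(s["position"],delta([.369,.3106,.014]))
E
echo '{"dx": [0,0,0,0,0,0,0,0],"dy": [0,0,0,0,0,0,0,0],"dz": [0,-20,-30,-40,-40,-40,0,0],"spin": [0,0,0,0,0,0,0,0],"jaw": [0,0,0,0,0,0,0,0]}' | python3 nudge.py
python3 - <<'E'
from h import *
print(yaw(),delta([.5272,.0495,.18]))
E
```

```text
clock: 58.6
position: [0.3675, 0.3118, 0.0144]
ee_rot: [-2.906, -1.193, -0.001]
force: [-1.4, -1.0, 5.4]
width: 0.427
gripper_force: 30.0
[0.36748541 0.31178054 0.01437612] [0.00024754 0.00190423 0.00037653]
clock: 59.4
position: [0.3666, 0.3124, 0.1843]
ee_rot: [-2.904, -1.195, -0.0]
force: [-0.4, -0.3, -2.5]
width: 0.427
gripper_force: 30.0
44.74496617159773 [-0.07098378  0.29976703  0.00384933]
```

To row units: 0.03 m is 30, -0.0071 m is -7.1.

```bash
echo '{"dx": [-7.1,-7.1,-7.1,-7.1,-7.1,-7.1,-7.1,-7.1,-7.1,-7.1],"dy": [30,30,30,30,30,30,30,30,30,30],"dz": [0,0,0,0,0,0,0,0,0,0],"spin": [0,0,0,0,0,0,0,0,0,0],"jaw": [0,0,0,0,0,0,0,0,0,0]}' | python3 nudge.py
echo '{"dx": [0,0,0,0,0],"dy": [0,0,0,0,0],"dz": [20,20,5,0,0],"spin": [0,0,0,0,0],"jaw": [0,0,0,0,0]}' | python3 nudge.py
python3 - <<'E'
from h import *
print(yaw(),delta([.5272,.0495,.1084]),arm.observe()["position"])
E
```

```text
clock: 60.4
position: [0.5267, 0.0476, 0.1821]
ee_rot: [-2.905, -1.194, 0.006]
force: [0.1, 0.5, -2.3]
width: 0.423
gripper_force: 30.0
clock: 60.9
position: [0.5275, 0.0486, 0.1392]
ee_rot: [2.906, 1.194, -0.001]
force: [0.9, 0.3, -2.2]
width: 0.427
gripper_force: 30.0
44.68106776982668 [ 0.00045792 -0.00081367  0.03077317] [0.52746464 0.04860866 0.13917329]
```

```bash
echo '{"dx": [0.4,0,0,0,0,0,0,0],"dy": [-0.6,0,0,0,0,0,0,0],"dz": [5,5,5,5,5,3,0,0],"spin": [0,0,0,0,0,0,0,0],"jaw": [0,0,0,0,0,0,0,0]}' | python3 nudge.py
```

```text
clock: 61.7
position: [0.5275, 0.0492, 0.1112]
ee_rot: [2.906, 1.194, -0.0]
force: [-0.0, -0.2, -1.7]
width: 0.428
gripper_force: 30.0
```

```bash
echo '{"dx": [0,0,0,0,0,0,0,0],"dy": [0,0,0,0,0,0,0,0],"dz": [1.5,1.2,0,0,0,0,0,0],"spin": [0,0,0,0,0,0,0,0],"jaw": [0,0,0,0.65,0.65,0.65,0.65,0.65]}' | python3 nudge.py
echo '{"dx": [0,0,0,0,30,30,30,30,30,0],"dy": [0,0,0,0,-40,-40,-40,-40,-40,0],"dz": [-10,-30,-40,-40,0,0,0,0,0,0],"spin": [0,0,0,0,0,0,0,0,0,0],"jaw": [0.65,0.7,0.8,1,1,1,1,1,1,1]}' | python3 nudge.py
echo '{"dx": [30,30,30,0,0],"dy": [-40,-40,-40,0,0],"dz": [0,0,0,0,0],"spin": [0,0,0,0,0],"jaw": [1,1,1,1,1]}' | python3 nudge.py
python3 - <<'E'
from h import *
a=shot("top","top3");b=shot("scene","scene3")
i=cv2.resize(a["image"][190:330,260:545],(798,392));j=cv2.resize(b["image"][170:290,160:420],(440,203))
k=cv2.resize(b["image"][205:285,320:400],(208,208));out=np.zeros((600,800,3),np.uint8);out[:392,:798]=i;out[392:595,:440]=j;out[392:600,450:658]=k
cv2.imwrite("pics/final.png",out)
for c,im in((np.array([.5275,.0495]),a),(np.array([.5275,.0495]),b)):print([np.round(proj(im,[*c,z]),1).tolist() for z in(.02,.128)])
E
```

```text
clock: 62.5
position: [0.5276, 0.0493, 0.1086]
ee_rot: [2.906, 1.194, 0.0]
force: [-0.7, 0.0, -0.8]
width: 0.65
gripper_force: 0.0
clock: 63.5
position: [0.491, 0.3056, 0.2281]
ee_rot: [-2.897, -1.21, 0.001]
force: [-0.1, 0.8, -0.4]
width: 1.001
gripper_force: 0.0
clock: 64.0
position: [0.4727, 0.4464, 0.2285]
ee_rot: [2.903, 1.197, -0.0]
force: [0.1, -1.0, -0.0]
width: 1.0
gripper_force: 0.0
[[291.9, 263.3], [289.1, 253.8]]
[[347.1, 246.9], [349.2, 212.9]]
```

View pics/final.png

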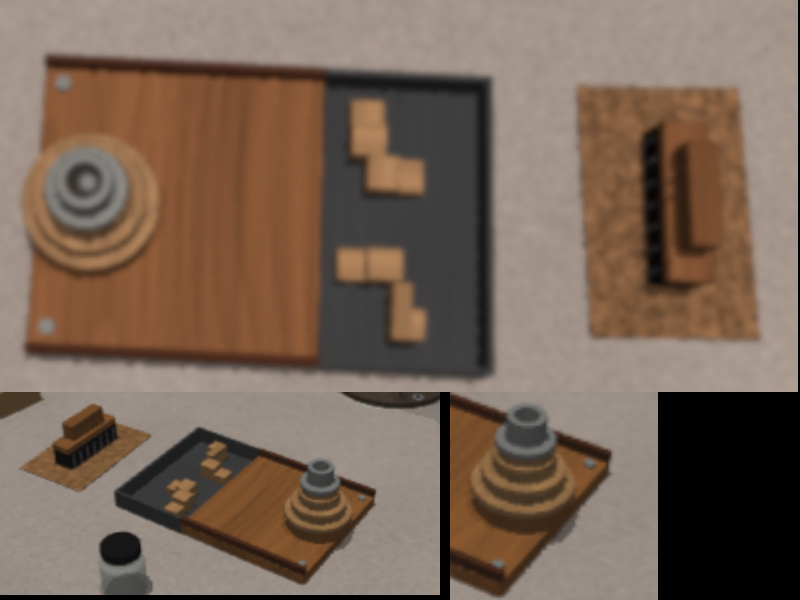

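The final view shows the nut on top of a flat stack, four offcuts in the tray, and the brush on the mat. The brush ridge is near crop (703,193), so I'll check numerically that it's still centred.

```bash
python3 - <<'E'
from h import *
im=arm.get_image("top");f=lambda a,b:(260+a/2.8,190+b/2.8)
c=np.array([cast(im,*f(a,b),.077) for a,b in((682,140),(712,138),(720,247),(690,246))]);print(c.round(4),c.mean(0),proj(im,[.4885,-.3978,.077]),f(701,193))
d=c[0]+c[1]-c[2]-c[3];print(np.degrees(np.arctan2(d[1],d[0])))
m=np.array([cast(im,*f(a,b),.003) for a,b in((577,87),(740,88),(758,338),(590,338))]);print("mat",m.mean(0))
E
```

```text
[[ 0.5285 -0.3894  0.077 ]
 [ 0.5281 -0.4116  0.077 ]
 [ 0.4481 -0.403   0.077 ]
 [ 0.4506 -0.3816  0.077 ]] [ 0.48880779 -0.39637869  0.077     ] (np.float64(511.06118910710836), np.float64(258.75177550581907)) (510.3571428571429, 258.92857142857144)
-5.969271798469255
mat [ 0.4878972  -0.39885334  0.003     ]
```

Brush is centred on the mat to within about 2 mm, so I'm handing in.

```bash
python3 -c "
from cell import arm
print(arm.sign_off())"
```

```text
the job is handed in; nothing more can be done
None
```

The job is handed in at about 64 s, with no verdict returned: all four offcuts are in the tray, the brush stands within about 2 mm of the middle of its mat, and the spindle is stacked spacer, large, medium and small wheel, nut, all lying flat.

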